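Pack the spacer tubes, shut the case and turn it label side up

ROBOT

A 6-joint arm with a two-finger parallel gripper is mounted at the origin on the work surface. World frame = base frame: x ahead of the robot, y to its left, z up, the work surface at z = 0. Lengths are in m, angles in degrees, forces in N, time in s.
With the tool pointing down it reaches from about 0.3 to 0.75 m from the base axis. Payload 8.5 kg.
Tool frame: the origin (TCP) lies at the very end of the fingers, on their centre line; the grasp point (between the pads) lies 19 mm behind it (robot.hold_point_z is the distance from the TCP to the grasp point, in m); z points along the fingers, y is the line along which they close (so a half turn about z gives the same grasp; the last joint's range is limited). The gripper opens to 85 mm and grips with 20 to 120 N. Pads are 22 mm wide; open, the fingers measure 114 mm over their backs; the gripper's body (76 mm by 85 mm) begins 54 mm behind the grasp point. The pads swing forward as they close: fully open they stand 13 mm farther back than shut.
Start: joints at [59.8, 21.807, 74.336, -0, 83.858, -12.336], TCP at [0.169, 0.523, 0.231] pointing down, gripper open.
Joint ranges: [-178.18, 178.18], [-50.72, 133.34], [12.68, 142.11], [-81.47, 261.47], [9.98, 163.14], [-165.26, 165.26]. Speed limits (degrees/s): [136.94, 136.94, 180, 180, 180, 180].

INTERFACE

Orientations are given as [roll, pitch, yaw] about the fixed x, y, z axes, in that order (R = Rz(yaw) Ry(pitch) Rx(roll)).
In Python, from workcell import robot, optics gives the robot as it stands.
- The arm moves only by the tool apply_moves, never from a script. Its arguments are lists of equal length, an entry for each row: "travel": the shift along the world's x, y, z in mm, a list of three; "dr": the turn, a rotation vector about the world's x, y, z in degrees, a list of three; "jaw": the closure in counts, from 0 (fully open) to 255 (shut). A call has 1 to 8 rows; each row shifts and turns the commanded pose from where the row before left it; what a row does not reach is not made up. A row lasts 1/10 s, in which the tool goes at most 50 mm and 8.59 degrees, less where a joint would pass 70% of its speed; a pose out of reach is approached as far as the arm can. A call is refused whole if a number of a shift passes 50 or a number of a turn 8.59, either way. A call with a gripper value outside its range is refused whole. The fingers move at their own pace and stop on an object; the grip force is fixed at half the most. Time passes only in rows, so rows that do not move let the fingers close. It gives the time, the measured TCP pose, the force, the opening and the grip force at its end, in the units of the state.
- robot.sense(): the state, without advancing time (a new reading comes with each control period).
- optics.camera(name): name is "scene" or "side" or "wrist"; returns the picture (384x512x3 uint8, red, green, blue); there is no depth.
- optics.camera_model(name): a dict with "fx", "fy", "cx", "cy" (pixels), "cam_to_world" (4x4, takes a point from camera to world coordinates). Camera axes: x right, y down, z forward; pixel columns grow to the right and rows downward; lengths in m; the calibration is good to about 2 mm. The wrist camera is an equidistant fisheye: a pixel r from the principal point sees the ray r / f radians off the axis. A picture is of the moment at which its call begins: read the wrist's pose just before it. camera_model takes no time and is no camera call; for the wrist camera it gives the pose at the moment of the call.
- robot.hand_in(): hands the job in; it is judged then, once.
The state is a dict: "clock": time; "qpos": joint angles; "dq": joint speeds; "tau": joint torques, N m; "tool_pos": TCP position; "orientation": TCP orientation; "ft_force": force on the tool from outside, world axes, zero at the start; "torque": the same for the moment, N m; "finger_gap": finger opening in m; "finger_force": force on a finger pad.
Only numpy, scipy, OpenCV 4.12 (cv2) and the standard library are available. Lean on these libraries where they do the work, as an engineer would, in place of code of your own. Each camera call takes 0.05 s, during which the arm holds its last target. There are 200 camera calls.

TASK

Pack this order: lift the wooden retaining bar out of its two brackets on the rack, lay every tube that is in the rack side by side in the open clamshell case, one to a bay, and shut the lid fully. Then turn the whole shut case over so that it lies flat on its lid on the white board, with its label side up, and put the bar back in both brackets so that the rack can go back for refilling. Leave the other things on the bench where they are.

Things in the scene. Friction and masses are not known exactly. Their poses are not given: they have to be found in the camera images.
- bar_center (a point): Loose wooden retaining bar, 270 mm long (its y axis), 20 mm wide (x), 24 mm tall (z), about 85 g; this point is its centre. It starts across the rack in the rack's two open brackets, its underside 3 mm above the tubes; its middle is free to grasp.
- rack: Fixed wooden rack, base 130 x 270 x 12 mm, origin under its centre, z up. Tubes lie along x at y = -70.5, -23.5, 23.5, 70.5 mm, centres 41 mm high, on two 12 mm saddle boards at x = -33 and 33 mm (up to 38 mm high between tubes); between the boards fingers have free depth beside a tube. End stops at x = +-56 mm, 40 mm high. The bench at its -x side is free for laying the bar down (leave 80 mm to the rack).
- rack_seat (a point): Point midway between the seats of the rack's two open-topped steel brackets, at seat height, 55 mm above the bench; rack axes. Brackets at y = -116 and 116 mm, 12 mm long in y, 50 mm in x: each a U 26 mm wide in x, cheeks 18 mm high above the seat, then flared out up to 28 mm. With the bar seated, bar_center is at (0, 0, 12 mm) here, its y axis along the rack's y.
- lid (a joint): Angle of the case's lid in rad: 0 fully shut (a hard stop), growing as it opens; about 1.6 is upright and 2.0 the open stop. A stiff friction hinge (about 0.2 N m) keeps it wherever it is left, also upside down; about 2 N at its free edge moves it.
- case: Loose grey plastic clamshell case, 124 mm (x) by 196 mm (y), two equal half shells 20 mm deep, 40 mm thick shut; tray half about 220 g, lid 120 g. Origin at the centre of the tray half's outer face, where the paper label is; z points from there into the tray: up as it starts, down when turned over. Hinge along y on the +x edge, grip tab on the -x edge.
- case_floor (a point): Centre of the inner floor of the tray half, 4 mm in from its outer face, case axes. Walls 4 mm thick, rim 16 mm above this floor. Four bays for tubes lying along x, at y = -70.5, -23.5, 23.5, 70.5 mm, 116 mm long, between ribs 4 mm thick and 8 mm high (the lid has the same ribs). A tube in its bay has its centre 11 mm above this floor.
- case_hinge (a point): Middle of the case's hinge line (62 mm along x from the case's middle, 20 mm from its outer face), case axes. With the lid at angle a, the lid reaches from here 124 mm along (-cos a, 0, sin a) in case axes; its flat outer face is 20 mm off that plane, towards (sin a, 0, cos a).
- case_tab (a point): Centre of the grip tab when the case is shut, case axes: a solid tab in the middle of the edge opposite the hinge, 36 mm wide (y), standing out 34 mm (x), 40 mm thick when shut (20 mm on each half). This point is 17 mm out from the edge, on the parting line.
- lid_tab (a point): Centre of the lid's own half of the grip tab (36 mm wide, 34 mm long, 20 mm thick).
- board: Fixed white packing board on the bench, 320 mm (x) by 310 mm (y), 6 mm thick; origin at the centre of its underside. The case starts on it, lid standing open.
- tube1_center (a point): Aluminium spacer tube with closed dark ends, 22 mm in diameter, 92 mm long (along its own x axis), 35 to 65 g; this point is its centre. It starts in the rack under the bar. May be absent.
- tube2_center (a point): Aluminium spacer tube with closed dark ends, 22 mm in diameter, 92 mm long (along its own x axis), 35 to 65 g; this point is its centre. It starts in the rack under the bar. May be absent.
- tube3_center (a point): Aluminium spacer tube with closed dark ends, 22 mm in diameter, 92 mm long (along its own x axis), 35 to 65 g; this point is its centre. It starts in the rack under the bar. May be absent.
- tube4_center (a point): Aluminium spacer tube with closed dark ends, 22 mm in diameter, 92 mm long (along its own x axis), 35 to 65 g; this point is its centre. It starts in the rack under the bar. May be absent.
- tape: Bystander: roll of brown packing tape lying flat, 96 mm across, 45 mm high. Leave it where it is.
- marker: Bystander: black marker pen, 16 mm thick, about 130 mm long (along x), lying. Leave it where it is.
- driver: Bystander: screwdriver lying on the bench. Leave it where it is.
- spray: Bystander: clear bottle, 60 mm across, 170 mm high. Leave it where it is.
- offcut: Bystander: wooden offcut, 90 by 55 by 30 mm. Leave it where it is.
- mug: Bystander: white mug, 80 mm across, 90 mm high. Leave it where it is.
There are look-alikes about, which are no part of the job. Leave any blue or red look-alike of the part that bears tube2_center alone.

How it is judged:
By the outcome, as a careful person would: the job done as asked, in the order asked, and still so for the second after the job is handed in, with the robot touching nothing.
Of tube1, tube2, tube3, tube4 only 2 to 4 are there at a start; the rules pass over those that are not, and their reading is None.
At some moment in a run one of case, bar may be knocked a few centimetres aside while the robot is not near it.
Once in a run the grip may slacken for a moment while it holds something.
It also fails if it takes over 210 s, if anything falls off the work surface, if the arm or the gripper's body presses on something with over 40 N, if the wrist force passes 120 N, or if a joint passes its speed limit or range.

## Working session

There is one attempt and no reset: what is moved stays moved. The work goes in short steps, Python scripts to look and compute and a tool call to move; the robot and the scene stay as the last step left them, time stands still between calls to the robot, and variables do not carry over. Pictures are saved under pics/ and viewed, at most 14 in all, crops included, and the job is handed in when it is done.

Besides the shell and the picture viewer there is one more tool, called after "Request:" by a JSON object that holds its "op" and its "data", one argument or row to a line. apply_moves: Moves the arm, as the interface text tells. Its arguments: {"type":"object","properties":{"travel":{"type":"array"},"dr":{"type":"array"},"jaw":{"type":"array"}},"required":["travel","dr","jaw"]}

```bash
ls; mkdir -p pics
cat > h.py <<'E'
import numpy as np, cv2
from workcell import robot, optics
from scipy.spatial.transform import Rotation as R
def snap(name, fn=None):
    m=optics.camera_model(name); im=optics.camera(name)
    if fn: cv2.imwrite(f'pics/{fn}.png', im[:,:,::-1])
    return im,m
def ray(m,u,v,fish=False):
    T=np.array(m['cam_to_world']); x=(u-m['cx'])/m['fx']; y=(v-m['cy'])/m['fy']
    if fish:
        r=np.hypot(x,y); d=np.array([np.sin(r)*x/max(r,1e-9),np.sin(r)*y/max(r,1e-9),np.cos(r)])
    else: d=np.array([x,y,1.])
    return T[:3,3],T[:3,:3]@d
def onz(m,u,v,z,fish=False):
    o,d=ray(m,u,v,fish); return o+d*(z-o[2])/d[2]
def proj(m,p,fish=False):
    T=np.linalg.inv(np.array(m['cam_to_world'])); q=T[:3,:3]@np.array(p)+T[:3,3]
    if fish:
        r=np.hypot(q[0],q[1]); th=np.arctan2(r,q[2]); return m['cx']+m['fx']*th*q[0]/r, m['cy']+m['fy']*th*q[1]/r
    return m['cx']+m['fx']*q[0]/q[2], m['cy']+m['fy']*q[1]/q[2]
E
python3 - <<'E'
from h import *
a,ma=snap('scene');b,mb=snap('side');c,mc=snap('wrist')
for n,i in zip(('scene','side','wrist'),(a,b,c)): cv2.imwrite(f'pics/{n}0.png',i[:,:,::-1])
cv2.imwrite('pics/all0.png',cv2.resize(np.vstack([np.hstack([a,b])]),(800,300))[:,:,::-1])
for m in (ma,mb,mc): print(m['fx'],m['cx'],m['cy'],np.round(m['cam_to_world'],3).tolist())
print(robot.sense())
E
```

```text
pics
357.0950447767881 256.86424684296276 191.26348442454506 [[-0.739, 0.454, -0.499, 1.273], [0.674, 0.483, -0.559, 0.801], [-0.013, -0.749, -0.662, 1.006], [0.0, 0.0, 0.0, 1.0]]
412.0036508551948 252.09268177332095 194.457638421568 [[0.98, -0.131, 0.151, 0.339], [-0.199, -0.617, 0.761, -1.015], [-0.007, -0.776, -0.63, 0.9], [0.0, 0.0, 0.0, 1.0]]
297.3186396354542 250.54381105820315 188.64290837492015 [[0.307, 0.91, 0.28, 0.097], [0.952, -0.293, -0.092, 0.547], [-0.002, 0.294, -0.956, 0.373], [0.0, 0.0, 0.0, 1.0]]
{'clock': 0.15, 'qpos': array([ 5.97983383e+01,  2.18344178e+01,  7.43688091e+01,  2.20475274e-05,
        8.38587050e+01, -1.23370391e+01]), 'dq': array([ 0.10732298, -0.16556024, -0.20652062, -0.12431045, -0.02231312,
        0.05816102]), 'tau': array([ 1.79156479e-03, -4.48627603e+01, -2.31343156e+01, -2.19920007e-04,
        3.81047954e-03,  3.91056369e-05]), 'tool_pos': array([0.1686344 , 0.52330129, 0.23086724]), 'orientation': array([-1.79939503e+02, -1.32539175e-02,  1.62135368e+02]), 'ft_force': array([-0.21254557,  0.77924225, -0.3044779 ]), 'torque': array([0.03468889, 0.03373603, 0.02059434]), 'finger_force': 0.0, 'finger_gap': 0.08573097854229986}
```

View pics/scene0.png

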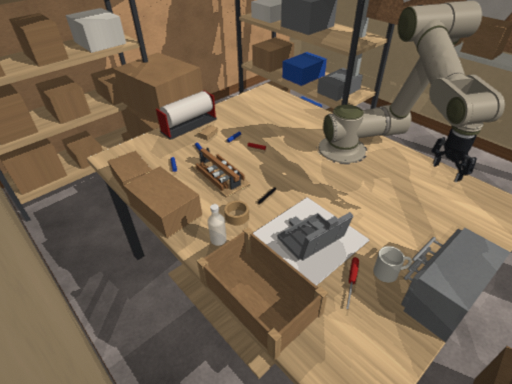

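View pics/side0.png

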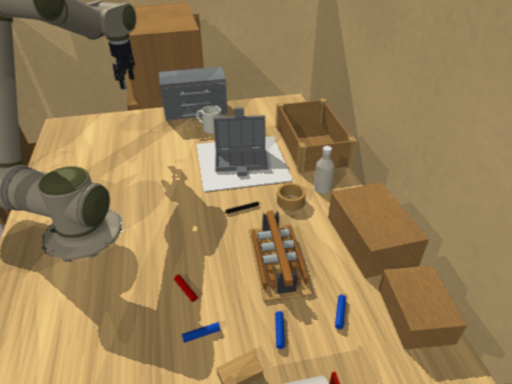

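The scene view shows the rack at about (220,168) and the case on its board at (312,235). In the side view they are at (280,255) and (240,150). Next I'll enlarge both.

Run:
```python
from h import *
b=cv2.imread('pics/side0.png');a=cv2.imread('pics/scene0.png')
def cr(i,x,y,w,h): return cv2.resize(i[y:y+h,x:x+w],(400,300),interpolation=cv2.INTER_CUBIC)
cv2.imwrite('pics/c0.png',np.vstack([np.hstack([cr(b,225,200,120,100),cr(b,190,100,120,100)]),np.hstack([cr(a,170,130,100,80),cr(a,240,185,140,110)])]))
mb=optics.camera_model('side');ma=optics.camera_model('scene')
for n,(u,v),z in [('rack',(280,262),.03),('case',(240,168),.01),('bd',(198,142),.006),('bd',(290,181),.006),('bd',(204,191),.006)]: print(n,onz(mb,u,v,z).round(3))
```

```text
rack [ 0.563 -0.273  0.03 ]
case [0.539 0.222 0.01 ]
bd [0.404 0.444 0.006]
bd [0.7   0.112 0.006]
bd [0.392 0.118 0.006]
```

View pics/c0.png

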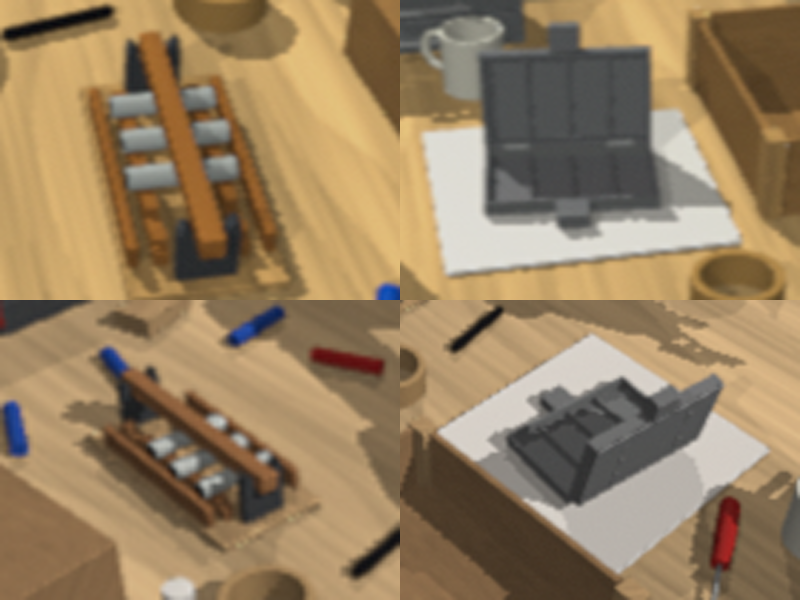

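Run:
```python
from h import *
mb=optics.camera_model('side');ma=optics.camera_model('scene')
B=lambda x,y,z:onz(mb,225+x*.3,200+y/3,z).round(4)
C=lambda x,y,z:onz(mb,190+x*.3,100+y/3,z).round(4)
A=lambda x,y,z:onz(ma,170+x/4,130+(y)/3.75,z).round(4)
D=lambda x,y,z:onz(ma,240+x*.35,185+y*11/30,z).round(4)
p=B(150,36,.079);q=B(209,238,.079);print('bar side',p,q,(p+q)/2,np.linalg.norm(p-q),np.degrees(np.arctan2(*(p-q)[1::-1])))
p=A(127,72,.079);q=A(268,177,.079);print('bar scene',p,q,(p+q)/2,np.linalg.norm(p-q),np.degrees(np.arctan2(*(q-p)[1::-1])))
for n,x,y in (('bd nl',447,273),('bd nr',738,242),('bd fl',423,128)): print(n,C(x-400,y,.006))
for n,x,y,z in (('rim nl',487,207,.026),('rim nr',660,200,.026),('tabend',574,215,.026),('hinge l',487,150,.026),('hinge r',645,145,.026),('lid tl',480,52,.15),('lid tr',650,47,.15)): print(n,C(x-400,y,z))
for n,x,y in (('bd top',592,334),('bd r',768,450),('bd b',620,572)): print(n,D(x-400,y-300,.006))
# tube midpoints: slots along bar
```

```text
bar side [ 0.5709 -0.1163  0.079 ] [ 0.5551 -0.3742  0.079 ] [ 0.563   -0.24525  0.079  ] 0.25838353275702375 86.49420985943395
bar scene [ 0.5624 -0.3673  0.079 ] [ 0.5751 -0.1032  0.079 ] [ 0.56875 -0.23525  0.079  ] 0.2644051814923452 87.24689023372008
bd nl [0.3928 0.1182 0.006 ]
bd nr [0.7059 0.1124 0.006 ]
bd fl [0.399  0.4398 0.006 ]
rim nl [0.4487 0.2121 0.026 ]
rim nr [0.6369 0.1869 0.026 ]
tabend [0.5387 0.176  0.026 ]
hinge l [0.4655 0.338  0.026 ]
hinge r [0.648 0.311 0.026]
lid tl [0.4697 0.3708 0.15  ]
lid tr [0.6597 0.3429 0.15  ]
bd top [0.3938 0.1269 0.006 ]
bd r [0.4029 0.4332 0.006 ]
bd b [0.6865 0.4291 0.006 ]
```

Request:
{"op": "apply_moves", "data": {
  "travel": [
    [20,-38,1],
    [20,-38,1],
    [20,-38,1],
    [20,-38,1],
    [20,-38,1],
    [20,-38,1],
    [20,-38,1]
  ],
  "dr": [
    [0,0,-3.7],
    [0,0,-3.7],
    [0,0,-3.7],
    [0,0,-3.7],
    [0,0,-3.7],
    [0,0,-3.7],
    [0,0,-3.7]
  ],
  "jaw": [0,0,0,0,0,0,0]
}}

```text
clock: 0.85
tool_pos: [0.309, 0.2559, 0.2383]
orientation: [180.0, 0.0, 136.1]
ft_force: [0.9, -0.3, 0.5]
finger_gap: 0.0854
finger_force: 0.0
```

Request:
{"op": "apply_moves", "data": {
  "travel": [
    [20,-38,1],
    [20,-38,1],
    [20,-38,1],
    [20,-38,1],
    [20,-38,1],
    [20,-38,1],
    [20,-38,1]
  ],
  "dr": [
    [0,0,-3.8],
    [0,0,-3.8],
    [0,0,-3.8],
    [0,0,-3.8],
    [0,0,-3.8],
    [0,0,-3.8],
    [0,0,-3.8]
  ],
  "jaw": [0,0,0,0,0,0,0]
}}

```text
clock: 1.55
tool_pos: [0.4491, -0.0103, 0.2453]
orientation: [-180.0, -0.0, 109.5]
ft_force: [0.9, 0.6, -0.7]
finger_gap: 0.0854
finger_force: 0.0
```

Request:
{"op": "apply_moves", "data": {
  "travel": [
    [20,-38,1],
    [20,-38,1],
    [20,-38,1],
    [20,-38,1],
    [20,-38,1],
    [17,-41,0],
    [0,0,0],
    [0,0,0]
  ],
  "dr": [
    [0,0,-3.8],
    [0,0,-3.8],
    [0,0,-3.8],
    [0,0,-3.8],
    [0,0,-3.8],
    [0,0,-3.6],
    [0,0,0],
    [0,0,0]
  ],
  "jaw": [0,0,0,0,0,0,0,0]
}}

```text
clock: 2.35
tool_pos: [0.5656, -0.24, 0.2494]
orientation: [-179.9, -0.1, 87.0]
ft_force: [0.1, 0.7, 0.0]
finger_gap: 0.0852
finger_force: 0.0
```

Run:
```python
from h import *
s=robot.sense();print(s['clock'],s['tool_pos'],s['orientation'],s['qpos'])
im,m=snap('wrist','w1')
```

```text
2.35 [ 0.56555931 -0.24002133  0.24939709] [-1.79920971e+02 -5.77432847e-02  8.69911653e+01] [-3.40255890e+01  2.78878051e+01  6.12853976e+01  8.76505841e-03
  9.09242813e+01 -3.10166602e+01]
```

View pics/w1.png

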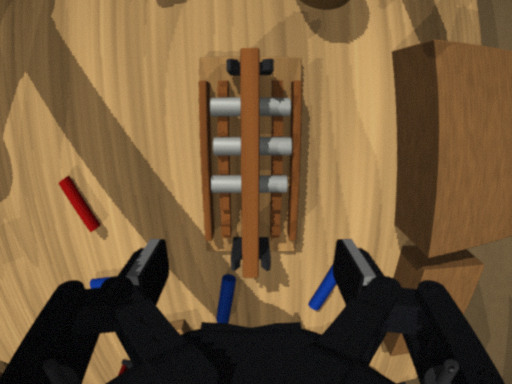

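The bar runs from (250,48) to (250,276). There are three tubes, at rows 106, 146 and 184, and the slot at the bottom (−y) is empty.

Run:
```python
from h import *
im=cv2.imread('pics/w1.png')[:,:,::-1].astype(int)
m=optics.camera_model('wrist')
# bar: reddish brown mask
hsv=cv2.cvtColor(im.astype(np.uint8),cv2.COLOR_RGB2HSV)
print(hsv[150,250],hsv[60,250],hsv[270,250],hsv[300,300])
mk=cv2.inRange(hsv,(8,150,90),(14,255,255)); mk[:, :235]=0; mk[:,268:]=0
for v in (55,80,120,165,200,225,260,270):
    c=np.where(mk[v])[0]; print(v,c.min(),c.max())
c=np.where(mk[:,250])[0]; print('rows',c.min(),c.max())
for r in (48,276): print('end',onz(m,250,r,.079,True).round(4))
for r in (106,146,184): print('tube',[onz(m,u,r,.041,True).round(4) for u in (210,291)])
```

```text
[ 13 179 140] [ 12 179 141] [ 13 174 144] [ 18 125 169]
55 240 258
80 240 258
120 240 258
165 241 258
200 241 257
225 242 258
260 243 258
270 243 257
rows 48 276
end [ 0.5713 -0.1085  0.079 ]
end [ 0.5575 -0.3738  0.079 ]
tube [array([ 0.5212, -0.1678,  0.041 ]), array([ 0.616 , -0.1726,  0.041 ])]
tube [array([ 0.5177, -0.2156,  0.041 ]), array([ 0.6146, -0.2205,  0.041 ])]
tube [array([ 0.5137, -0.2628,  0.041 ]), array([ 0.6137, -0.268 ,  0.041 ])]
```

Request:
{"op": "apply_moves", "data": {
  "travel": [
    [-1,-1,-30],
    [0,0,-30],
    [0,0,-30],
    [0,0,-30],
    [0,0,-30],
    [0,0,-20],
    [0,0,-15],
    [0,0,-9]
  ],
  "dr": [
    [0,0,0],
    [0,0,0],
    [0,0,0],
    [0,0,0],
    [0,0,0],
    [0,0,0],
    [0,0,0],
    [0,0,0]
  ],
  "jaw": [0,0,0,0,0,0,0,0]
}}

```text
clock: 3.2
tool_pos: [0.5643, -0.239, 0.0557]
orientation: [-179.9, -0.0, 87.1]
ft_force: [0.2, 0.0, 0.3]
finger_gap: 0.0853
finger_force: 0.0
```

Request:
{"op": "apply_moves", "data": {
  "travel": [
    [0,0,0],
    [0,0,0],
    [0,0,0],
    [0,0,0],
    [0,0,0],
    [0,0,0],
    [0,0,0],
    [0,0,0]
  ],
  "dr": [
    [0,0,0],
    [0,0,0],
    [0,0,0],
    [0,0,0],
    [0,0,0],
    [0,0,0],
    [0,0,0],
    [0,0,0]
  ],
  "jaw": [100,140,180,255,255,255,255,255]
}}

```text
clock: 4.0
tool_pos: [0.5651, -0.2407, 0.0572]
orientation: [179.9, 0.0, 87.0]
ft_force: [-0.5, -0.2, 5.6]
finger_gap: 0.0192
finger_force: 59.4
```

Request:
{"op": "apply_moves", "data": {
  "travel": [
    [0,0,10],
    [0,0,15],
    [0,0,20],
    [0,0,15],
    [-25,10,0],
    [-35,10,0],
    [-35,10,0],
    [-35,10,0]
  ],
  "dr": [
    [0,0,0],
    [0,0,0],
    [0,0,0],
    [0,0,0],
    [0,0,0],
    [0,0,0],
    [0,0,0],
    [0,0,0]
  ],
  "jaw": [255,255,255,255,255,255,255,255]
}}

```text
clock: 4.8
tool_pos: [0.4333, -0.1999, 0.1166]
orientation: [180.0, 0.0, 87.0]
ft_force: [0.5, -0.3, -0.5]
finger_gap: 0.0186
finger_force: 58.8
```

Request:
{"op": "apply_moves", "data": {
  "travel": [
    [-25,10,0],
    [0,0,-20],
    [0,0,-30],
    [0,0,-30],
    [0,0,-15],
    [0,0,-10],
    [0,0,-4],
    [0,0,-2]
  ],
  "dr": [
    [0,0,0],
    [0,0,0],
    [0,0,0],
    [0,0,0],
    [0,0,0],
    [0,0,0],
    [0,0,0],
    [0,0,0]
  ],
  "jaw": [255,255,255,255,255,255,255,255]
}}

```text
clock: 5.6
tool_pos: [0.41, -0.1907, 0.0056]
orientation: [180.0, 0.0, 87.0]
ft_force: [0.1, -0.4, -1.0]
finger_gap: 0.0187
finger_force: 58.8
```

Request:
{"op": "apply_moves", "data": {
  "travel": [
    [0,0,0],
    [0,0,0]
  ],
  "dr": [
    [0,0,0],
    [0,0,0]
  ],
  "jaw": [255,255]
}}

```text
clock: 5.8
tool_pos: [0.41, -0.1908, 0.0059]
orientation: [179.9, 0.0, 87.0]
ft_force: [1.0, 0.4, -1.2]
finger_gap: 0.019
finger_force: 58.8
```

Request:
{"op": "apply_moves", "data": {
  "travel": [
    [0,0,-2],
    [0,0,-1],
    [0,0,0],
    [0,0,0],
    [0,0,0],
    [0,0,0],
    [0,0,20],
    [0,0,40]
  ],
  "dr": [
    [0,0,0],
    [0,0,0],
    [0,0,0],
    [0,0,0],
    [0,0,0],
    [0,0,0],
    [0,0,0],
    [0,0,0]
  ],
  "jaw": [255,255,200,150,100,100,100,100]
}}

```text
clock: 6.6
tool_pos: [0.4087, -0.1898, 0.0614]
orientation: [-179.8, -0.2, 87.0]
ft_force: [0.5, -1.0, 0.4]
finger_gap: 0.0519
finger_force: 0.0
```

Request:
{"op": "apply_moves", "data": {
  "travel": [
    [10,0,40],
    [20,0,30],
    [25,0,20],
    [25,0,0],
    [25,0,0],
    [25,0,0],
    [25,0,0],
    [0,0,0]
  ],
  "dr": [
    [0,0,-8],
    [0,0,-8],
    [0,0,-8],
    [0,0,-8],
    [0,0,-8],
    [0,0,-8],
    [0,0,-8],
    [0,0,-8]
  ],
  "jaw": [0,0,0,0,0,0,0,0]
}}

```text
clock: 7.4
tool_pos: [0.5667, -0.1904, 0.1518]
orientation: [180.0, -0.0, 22.8]
ft_force: [0.4, 0.7, 0.1]
finger_gap: 0.0857
finger_force: 0.0
```

Request:
{"op": "apply_moves", "data": {
  "travel": [
    [0,-10,0],
    [0,-10,0],
    [0,-8,0],
    [0,0,0]
  ],
  "dr": [
    [0,0,-8],
    [0,0,-8],
    [0,0,-8],
    [0,0,-2]
  ],
  "jaw": [0,0,0,0]
}}

```text
clock: 7.8
tool_pos: [0.5646, -0.2194, 0.1521]
orientation: [180.0, 0.0, -3.3]
ft_force: [-0.3, 0.1, 0.1]
finger_gap: 0.0851
finger_force: 0.0
```

Run:
```python
from h import *
s=robot.sense();print(s['clock'],s['tool_pos'],s['orientation'],s['qpos'])
im,m=snap('wrist','w2')
```

```text
7.8 [ 0.56456995 -0.21941092  0.15206162] [ 1.79997050e+02  1.75431923e-02 -3.26884224e+00] [-3.24186168e+01  3.09944972e+01  7.23074225e+01 -1.14277358e-02
  7.67119649e+01  6.08528530e+01]
```

View pics/w2.png

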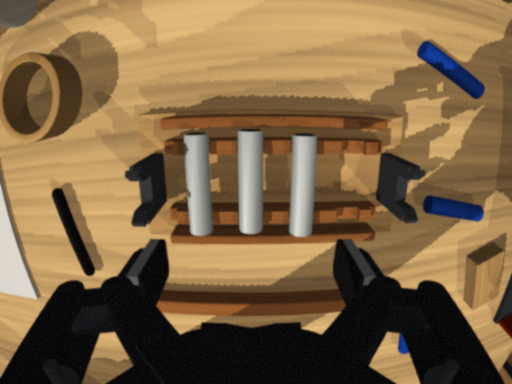

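Run:
```python
from h import *
im=cv2.imread('pics/w2.png'); m=optics.camera_model('wrist')
hsv=cv2.cvtColor(im,cv2.COLOR_BGR2HSV); mk=cv2.inRange(hsv,(0,0,90),(179,50,255)); mk[:120]=0; mk[245:]=0; mk[:,:175]=0; mk[:,330:]=0
n,l,st,ce=cv2.connectedComponentsWithStats(mk)
for i in range(1,n):
    if st[i,4]>500:
        P=[]
        for v in (150,185,220):
            c=np.where(l[v]==i)[0]; a=onz(m,c.min()-.5,v,.041,True); b=onz(m,c.max()+.5,v,.041,True); P.append((a+b)/2); w=np.linalg.norm(a-b)
        t,bt=onz(m,ce[i][0],st[i,1],.041,True),onz(m,ce[i][0],st[i,1]+st[i,3],.041,True)
        print(ce[i],[p[:2].round(4) for p in P],w.round(4),'x',bt[0].round(4),t[0].round(4))
```

```text
[249.90666118 180.70888158] [array([ 0.5964, -0.2198]), array([ 0.565 , -0.2184]), array([ 0.5314, -0.2161])] 0.0213 x 0.517 0.6129
[197.59946237 183.78449821] [array([ 0.5994, -0.1737]), array([ 0.5677, -0.1714]), array([ 0.5338, -0.1685])] 0.02 x 0.5172 0.6133
[302.26011069 184.48318433] [array([ 0.5942, -0.2667]), array([ 0.5624, -0.265 ]), array([ 0.5284, -0.2632])] 0.0209 x 0.5105 0.6074
```

Request:
{"op": "apply_moves", "data": {
  "travel": [
    [-1,-23,0],
    [0,-23,0],
    [0,0,-25],
    [0,0,-30],
    [0,0,-30],
    [0,0,-20],
    [0,0,-12],
    [0,0,0]
  ],
  "dr": [
    [0,0,0],
    [0,0,0],
    [0,0,0],
    [0,0,0],
    [0,0,0],
    [0,0,0],
    [0,0,0],
    [0,0,0]
  ],
  "jaw": [150,150,150,150,150,150,150,150]
}}

```text
clock: 8.65
tool_pos: [0.5632, -0.2641, 0.034]
orientation: [-179.9, 0.1, -2.9]
ft_force: [0.1, 0.8, -0.3]
finger_gap: 0.0349
finger_force: 0.0
```

Request:
{"op": "apply_moves", "data": {
  "travel": [
    [0,0,0],
    [0,0,0],
    [0,0,0],
    [0,0,0],
    [0,0,15],
    [0,0,30],
    [0,0,40],
    [0,0,40]
  ],
  "dr": [
    [0,0,0],
    [0,0,0],
    [0,0,0],
    [0,0,0],
    [0,0,0],
    [0,0,0],
    [0,0,0],
    [0,0,0]
  ],
  "jaw": [255,255,255,255,255,255,255,255]
}}

```text
clock: 9.45
tool_pos: [0.5634, -0.2643, 0.1617]
orientation: [-180.0, 0.0, -3.0]
ft_force: [1.6, -0.7, 0.5]
finger_gap: 0.0194
finger_force: 58.9
```

Request:
{"op": "apply_moves", "data": {
  "travel": [
    [-1,20,20],
    [-1,35,15],
    [-1,40,15],
    [-1,40,15],
    [-1,40,15],
    [-1,40,8],
    [-1,40,0],
    [-1,40,0]
  ],
  "dr": [
    [0,0,7],
    [0,0,7],
    [0,0,7],
    [0,0,7],
    [0,0,7],
    [0,0,7],
    [0,0,7],
    [0,0,7]
  ],
  "jaw": [255,255,255,255,255,255,255,255]
}}

```text
clock: 10.25
tool_pos: [0.5554, 0.0321, 0.2489]
orientation: [180.0, -0.0, 53.3]
ft_force: [0.5, 0.5, -0.5]
finger_gap: 0.0195
finger_force: 58.9
```

Request:
{"op": "apply_moves", "data": {
  "travel": [
    [-1,40,0],
    [-1,40,0],
    [-1,40,0],
    [-1,40,0],
    [0,9,0],
    [0,0,0],
    [0,0,0]
  ],
  "dr": [
    [0,0,7],
    [0,0,7],
    [0,0,7],
    [0,0,7],
    [0,0,1],
    [0,0,0],
    [0,0,0]
  ],
  "jaw": [255,255,255,255,255,255,255]
}}

```text
clock: 10.95
tool_pos: [0.5518, 0.1986, 0.2483]
orientation: [-180.0, 0.0, 81.9]
ft_force: [0.2, -0.3, -0.5]
finger_gap: 0.0199
finger_force: 58.9
```

Run:
```python
from h import *
s=robot.sense();print(s['clock'],s['tool_pos'],s['orientation'],s['qpos'],s['finger_gap'])
im,m=snap('wrist','w3')
```

```text
10.95 [0.55178061 0.19861635 0.24833068] [-1.79998259e+02  2.24660943e-02  8.19339379e+01] [ 8.24792574e+00  2.49259874e+01  6.64411032e+01 -2.10782890e-02
  8.86408916e+01  1.63144896e+01] 0.019920183880488416
```

View pics/w3.png

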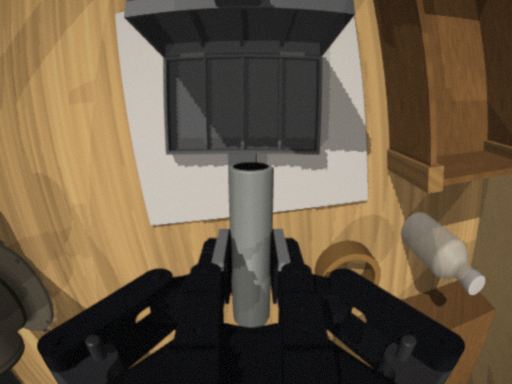

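Run:
```python
from h import *
im=cv2.imread('pics/w3.png'); m=optics.camera_model('wrist')
f=lambda u,v,z:onz(m,u,v,z,True)
g=cv2.cvtColor(im,cv2.COLOR_BGR2GRAY).astype(int)
print('row110',[(u,g[110,u]) for u in range(160,330,2)])
print('col 190',[(v,g[v,190]) for v in range(40,162,2)])
a,b=f(166,152.5,.026),f(320.5,154,.026); print(a,b,np.linalg.norm(a-b),np.degrees(np.arctan2(*(b-a)[1::-1])))
for v in (70,110,145):print(v,[f(u,v,.026).round(4) for u in (165,321)])
for v in (50,55): print(f(244,v,.026))
for u in (205,208,244,282):print('rib',f(u,110,.018).round(4))
```

```text
row110 [(160, np.int64(195)), (162, np.int64(191)), (164, np.int64(115)), (166, np.int64(71)), (168, np.int64(30)), (170, np.int64(37)), (172, np.int64(45)), (174, np.int64(48)), (176, np.int64(63)), (178, np.int64(79)), (180, np.int64(90)), (182, np.int64(89)), (184, np.int64(90)), (186, np.int64(89)), (188, np.int64(91)), (190, np.int64(91)), (192, np.int64(85)), (194, np.int64(87)), (196, np.int64(89)), (198, np.int64(87)), (200, np.int64(80)), (202, np.int64(55)), (204, np.int64(57)), (206, np.int64(45)), (208, np.int64(46)), (210, np.int64(46)), (212, np.int64(53)), (214, np.int64(52)), (216, np.int64(57)), (218, np.int64(56)), (220, np.int64(55)), (222, np.int64(54)), (224, np.int64(56)), (226, np.int64(57)), (228, np.int64(55)), (230, np.int64(53)), (232, np.int64(53)), (234, np.int64(55)), (236, np.int64(57)), (238, np.int64(56)), (240, np.int64(58)), (242, np.int64(56)), (244, np.int64(48)), (246, np.int64(44)), (248, np.int64(47)), (250, np.int64(55)), (252, np.int64(53)), (254, np.int64(52)), (256, np.int64(57)), (258, np.int64(55)), (260, np.int64(56)), (262, np.int64(57)
[... 1760 characters left out ...]
t64(77)), (144, np.int64(80)), (146, np.int64(77)), (148, np.int64(73)), (150, np.int64(69)), (152, np.int64(87)), (154, np.int64(111)), (156, np.int64(124)), (158, np.int64(126)), (160, np.int64(129))]
[0.44659242 0.22481038 0.026     ] [0.64061876 0.19480299 0.026     ] 0.19633305133444076 -8.79150127221259
70 [array([0.4638, 0.3281, 0.026 ]), array([0.653 , 0.2997, 0.026 ])]
110 [array([0.4556, 0.2783, 0.026 ]), array([0.6468, 0.2501, 0.026 ])]
145 [array([0.4472, 0.2345, 0.026 ]), array([0.6423, 0.2062, 0.026 ])]
[0.56325976 0.33500921 0.026     ]
[0.56237441 0.32879202 0.026     ]
rib [0.5044 0.2691 0.018 ]
rib [0.5081 0.2684 0.018 ]
rib [0.5525 0.2614 0.018 ]
rib [0.5993 0.2551 0.018 ]
```

Request:
{"op": "apply_moves", "data": {
  "travel": [
    [12,32,-10],
    [13,33,-40],
    [0,0,-40],
    [0,0,-40],
    [0,0,-40],
    [0,0,-30],
    [0,0,-14],
    [0,0,0]
  ],
  "dr": [
    [0,0,-0.4],
    [0,0,0],
    [0,0,0],
    [0,0,0],
    [0,0,0],
    [0,0,0],
    [0,0,0],
    [0,0,0]
  ],
  "jaw": [255,255,255,255,255,255,255,255]
}}

```text
clock: 11.8
tool_pos: [0.5756, 0.2611, 0.0356]
orientation: [-179.8, 0.1, 81.5]
ft_force: [0.1, -0.1, 1.0]
finger_gap: 0.0195
finger_force: 61.6
```

Run:
```python
from h import *
s=robot.sense();print(s['clock'],s['tool_pos'],s['orientation'],s['ft_force'],s['finger_gap'])
im,m=snap('wrist','w4')
```

```text
11.8 [0.57560192 0.261136   0.03559745] [-1.79841009e+02  7.06221363e-02  8.15328561e+01] [ 0.12903152 -0.07816315  0.95854541] 0.01952015267666997
```

View pics/w4.png

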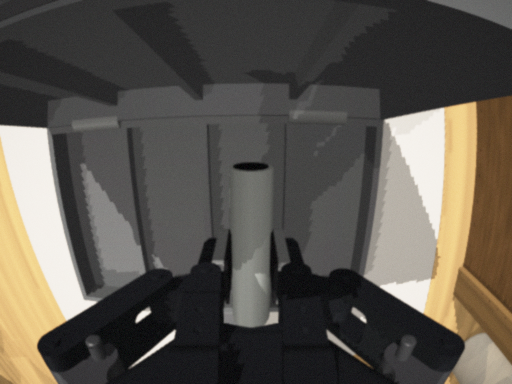

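Request:
{"op": "apply_moves", "data": {
  "travel": [
    [0,0,-10],
    [0,0,-6],
    [0,0,-2],
    [0,0,0],
    [0,0,0],
    [0,0,0],
    [0,0,0],
    [0,0,0]
  ],
  "dr": [
    [0,0,0],
    [0,0,0],
    [0,0,0],
    [0,0,0],
    [0,0,0],
    [0,0,0],
    [0,0,0],
    [0,0,0]
  ],
  "jaw": [255,255,255,255,200,170,170,170]
}}

```text
clock: 12.65
tool_pos: [0.576, 0.2624, 0.0191]
orientation: [180.0, -0.0, 81.6]
ft_force: [-0.2, 0.1, 0.9]
finger_gap: 0.0284
finger_force: 0.0
```

Request:
{"op": "apply_moves", "data": {
  "travel": [
    [0,0,8],
    [0,0,15],
    [0,0,30],
    [0,0,40],
    [0,-10,40],
    [0,-40,20],
    [0,-40,0],
    [0,-40,0]
  ],
  "dr": [
    [0,0,0],
    [0,0,0],
    [0,0,0],
    [0,0,0],
    [0,0,0],
    [0,0,-7],
    [0,0,-7],
    [0,0,-7]
  ],
  "jaw": [170,170,170,150,150,150,150,150]
}}

```text
clock: 13.45
tool_pos: [0.5758, 0.1311, 0.1735]
orientation: [179.9, -0.1, 60.4]
ft_force: [-0.1, 0.0, 0.2]
finger_gap: 0.0352
finger_force: 0.0
```

Run:
```python
from h import *
s=robot.sense();print(s['clock'],s['tool_pos'],s['orientation'],s['ft_force'],s['finger_gap'])
im,m=snap('wrist','w5')
```

```text
13.45 [0.57584843 0.13113431 0.17350467] [ 1.79876660e+02 -7.14634766e-02  6.03895074e+01] [-0.06253544  0.02368186  0.16553294] 0.03515796613531169
```

View pics/w5.png

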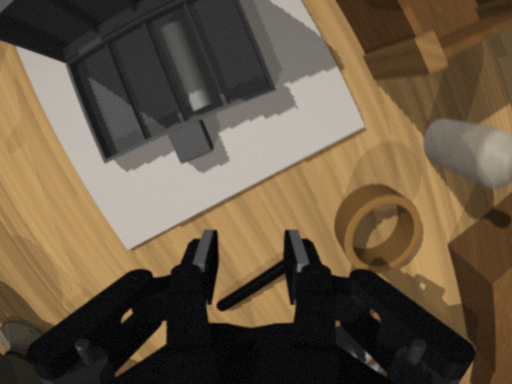

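Request:
{"op": "apply_moves", "data": {
  "travel": [
    [-1,-35,0],
    [-1,-35,0],
    [-1,-35,0],
    [-1,-35,0],
    [-1,-35,0],
    [-1,-35,0],
    [-1,-35,0],
    [-1,-35,0]
  ],
  "dr": [
    [0,0,-6.3],
    [0,0,-6.3],
    [0,0,-6.3],
    [0,0,-6.3],
    [0,0,-6.3],
    [0,0,-6.3],
    [0,0,-6.3],
    [0,0,-6.3]
  ],
  "jaw": [150,150,150,150,150,150,150,150]
}}

```text
clock: 14.3
tool_pos: [0.5677, -0.1491, 0.1726]
orientation: [180.0, -0.0, 10.0]
ft_force: [-0.2, 0.2, 0.6]
finger_gap: 0.0356
finger_force: 0.0
```

Request:
{"op": "apply_moves", "data": {
  "travel": [
    [-1,-35,0],
    [-1,-35,-10],
    [0,0,-30],
    [0,0,-20],
    [0,0,0]
  ],
  "dr": [
    [0,0,-6.3],
    [0,0,-6.3],
    [0,0,0],
    [0,0,0],
    [0,0,0]
  ],
  "jaw": [150,150,150,150,150]
}}

```text
clock: 14.8
tool_pos: [0.5647, -0.2173, 0.1099]
orientation: [-179.9, 0.2, -2.4]
ft_force: [0.4, 0.8, 0.5]
finger_gap: 0.0348
finger_force: 0.0
```

```bash
cat > tub.py <<'E'
from h import *
def tubes(fn,rows=(150,185,220)):
    s=robot.sense();print(s['clock'],s['tool_pos'].round(4),s['orientation'].round(2))
    im,m=snap('wrist',fn)
    hsv=cv2.cvtColor(im,cv2.COLOR_RGB2HSV); mk=cv2.inRange(hsv,(0,0,90),(179,50,255)); mk[:60]=0;mk[245:]=0;mk[:,:130]=0;mk[:,380:]=0
    n,l,st,ce=cv2.connectedComponentsWithStats(mk)
    for i in range(1,n):
        if st[i,4]>500:
            print(ce[i].round(1),st[i],end=' ')
            for v in rows:
                c=np.where(l[v]==i)[0]
                if len(c): print(((onz(m,c.min()-.5,v,.041,True)+onz(m,c.max()+.5,v,.041,True))/2)[:2].round(4),end=' ')
            print()
E
python3 -c "
from tub import *
tubes('w6')"
```

```text
14.8 [ 0.5647 -0.2173  0.1099] [-179.86    0.25   -2.39]
[253.1 189.5] [ 239  136   31  109 3141] [ 0.6035 -0.2203] [ 0.5773 -0.2189] [ 0.5492 -0.2178] 
[190.8 189. ] [ 175  139   32  106 2701] [ 0.6059 -0.1735] [ 0.5793 -0.1721] [ 0.5508 -0.1706]
```

Request:
{"op": "apply_moves", "data": {
  "travel": [
    [0,-1,-30],
    [0,0,-30],
    [0,0,-17],
    [0,0,0],
    [0,0,0]
  ],
  "dr": [
    [0,0,-0.5],
    [0,0,0],
    [0,0,0],
    [0,0,0],
    [0,0,0]
  ],
  "jaw": [150,150,150,150,150]
}}

```text
clock: 15.35
tool_pos: [0.5668, -0.219, 0.0367]
orientation: [179.9, -0.1, -2.8]
ft_force: [0.6, 0.7, 0.7]
finger_gap: 0.0347
finger_force: 0.0
```

Request:
{"op": "apply_moves", "data": {
  "travel": [
    [0,0,0],
    [0,0,0],
    [0,0,0],
    [0,0,0],
    [0,0,15],
    [0,0,30],
    [0,0,40],
    [0,10,40]
  ],
  "dr": [
    [0,0,0],
    [0,0,0],
    [0,0,0],
    [0,0,0],
    [0,0,0],
    [0,0,0],
    [0,0,0],
    [0,0,0]
  ],
  "jaw": [255,255,255,255,255,255,255,255]
}}

```text
clock: 16.15
tool_pos: [0.5658, -0.2093, 0.1623]
orientation: [180.0, -0.1, -2.9]
ft_force: [0.8, 0.5, 0.2]
finger_gap: 0.0195
finger_force: 58.9
```

Request:
{"op": "apply_moves", "data": {
  "travel": [
    [-3,25,10],
    [-3,40,10],
    [-3,40,0],
    [-3,40,0],
    [-3,40,0],
    [-3,40,0],
    [-3,40,0],
    [-3,40,0]
  ],
  "dr": [
    [0,0,7],
    [0,0,7],
    [0,0,7],
    [0,0,7],
    [0,0,7],
    [0,0,7],
    [0,0,7],
    [0,0,7]
  ],
  "jaw": [255,255,255,255,255,255,255,255]
}}

```text
clock: 16.95
tool_pos: [0.5417, 0.098, 0.1812]
orientation: [179.9, -0.1, 53.4]
ft_force: [0.3, 0.8, 0.5]
finger_gap: 0.0197
finger_force: 58.7
```

Request:
{"op": "apply_moves", "data": {
  "travel": [
    [-3,40,0],
    [-3,40,0],
    [-3,40,0],
    [-3,40,0],
    [0,10,-10],
    [0,0,0],
    [0,0,0]
  ],
  "dr": [
    [0,0,7],
    [0,0,7],
    [0,0,7],
    [0,0,7],
    [0,0,0.4],
    [0,0,0],
    [0,0,0]
  ],
  "jaw": [255,255,255,255,255,255,255]
}}

```text
clock: 17.65
tool_pos: [0.53, 0.2654, 0.1701]
orientation: [-180.0, 0.0, 81.4]
ft_force: [-0.2, -0.6, -1.2]
finger_gap: 0.0195
finger_force: 58.7
```

Run:
```python
from h import *
s=robot.sense();print(s['clock'],s['tool_pos'],s['orientation'],s['ft_force'],s['finger_gap'])
im,m=snap('wrist','w7')
```

```text
17.65 [0.52997396 0.26537509 0.17009341] [-1.79996279e+02  2.74822015e-02  8.14315504e+01] [-0.15794495 -0.64352931 -1.209329  ] 0.019514461634749295
```

View pics/w7.png

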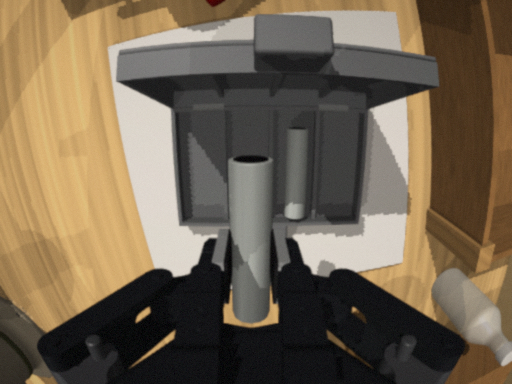

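Request:
{"op": "apply_moves", "data": {
  "travel": [
    [0,3,-30],
    [0,0,-40],
    [0,0,-40],
    [0,0,-25],
    [0,0,-12],
    [0,0,-5],
    [0,0,0],
    [0,0,0]
  ],
  "dr": [
    [0,0,0],
    [0,0,0],
    [0,0,0],
    [0,0,0],
    [0,0,0],
    [0,0,0],
    [0,0,0],
    [0,0,0]
  ],
  "jaw": [255,255,255,255,255,255,255,255]
}}

```text
clock: 18.5
tool_pos: [0.5307, 0.2693, 0.0193]
orientation: [179.9, -0.1, 81.5]
ft_force: [1.0, 0.3, -0.6]
finger_gap: 0.0193
finger_force: 58.8
```

Request:
{"op": "apply_moves", "data": {
  "travel": [
    [0,0,0],
    [0,0,0],
    [0,0,0],
    [0,0,0],
    [0,0,0],
    [0,0,8],
    [0,0,15],
    [0,0,30]
  ],
  "dr": [
    [0,0,0],
    [0,0,0],
    [0,0,0],
    [0,0,0],
    [0,0,0],
    [0,0,0],
    [0,0,0],
    [0,0,0]
  ],
  "jaw": [255,200,170,170,170,170,170,170]
}}

```text
clock: 19.3
tool_pos: [0.529, 0.269, 0.0704]
orientation: [-179.8, 0.1, 81.5]
ft_force: [-0.2, 0.2, 0.5]
finger_gap: 0.0283
finger_force: 0.0
```

Request:
{"op": "apply_moves", "data": {
  "travel": [
    [0,0,40],
    [0,-10,40],
    [3,-40,20],
    [3,-40,0],
    [3,-40,0],
    [3,-40,0],
    [3,-40,0],
    [3,-40,0]
  ],
  "dr": [
    [0,0,0],
    [0,0,0],
    [0,0,-7],
    [0,0,-7],
    [0,0,-7],
    [0,0,-7],
    [0,0,-7],
    [0,0,-7]
  ],
  "jaw": [150,150,150,150,150,150,150,150]
}}

```text
clock: 20.1
tool_pos: [0.5477, 0.0177, 0.1716]
orientation: [180.0, -0.0, 39.3]
ft_force: [0.8, 0.3, 0.2]
finger_gap: 0.035
finger_force: 0.0
```

Request:
{"op": "apply_moves", "data": {
  "travel": [
    [3,-40,0],
    [3,-40,0],
    [3,-40,0],
    [3,-40,0],
    [3,-30,0],
    [2,0,-30],
    [0,0,-30],
    [0,0,0]
  ],
  "dr": [
    [0,0,-7],
    [0,0,-7],
    [0,0,-7],
    [0,0,-7],
    [0,0,-7],
    [0,0,-7],
    [0,0,-0.4],
    [0,0,0]
  ],
  "jaw": [150,150,150,150,150,150,150,150]
}}

```text
clock: 20.9
tool_pos: [0.5631, -0.1701, 0.108]
orientation: [-179.8, 0.4, -2.9]
ft_force: [-0.4, -0.6, -0.1]
finger_gap: 0.0353
finger_force: 0.0
```

```bash
python3 -c "
from tub import *
tubes('w8')"
```

```text
20.9 [ 0.5631 -0.1701  0.108 ] [-179.83    0.36   -2.89]
[253.6 188.9] [ 239  134   30  111 3126] [ 0.6021 -0.1749] [ 0.5762 -0.1722] [ 0.5483 -0.1705]
```

Request:
{"op": "apply_moves", "data": {
  "travel": [
    [1,-1,-30],
    [0,0,-30],
    [0,0,-17],
    [0,0,0],
    [0,0,0]
  ],
  "dr": [
    [0,0,0],
    [0,0,0],
    [0,0,0],
    [0,0,0],
    [0,0,0]
  ],
  "jaw": [150,150,150,150,150]
}}

```text
clock: 21.45
tool_pos: [0.5669, -0.172, 0.0359]
orientation: [179.9, -0.1, -2.8]
ft_force: [-0.2, -0.4, -0.0]
finger_gap: 0.0353
finger_force: 0.0
```

Request:
{"op": "apply_moves", "data": {
  "travel": [
    [0,0,0],
    [0,0,0],
    [0,0,0],
    [0,0,0],
    [0,0,15],
    [0,0,30],
    [0,0,40],
    [0,10,40]
  ],
  "dr": [
    [0,0,0],
    [0,0,0],
    [0,0,0],
    [0,0,0],
    [0,0,0],
    [0,0,0],
    [0,0,0],
    [0,0,0]
  ],
  "jaw": [255,255,255,255,255,255,255,255]
}}

```text
clock: 22.25
tool_pos: [0.5658, -0.1623, 0.1616]
orientation: [180.0, -0.1, -2.9]
ft_force: [0.6, -0.3, -0.5]
finger_gap: 0.0195
finger_force: 58.9
```

Request:
{"op": "apply_moves", "data": {
  "travel": [
    [-6,25,10],
    [-7,38,10],
    [-7,38,0],
    [-7,38,0],
    [-7,38,0],
    [-7,38,0],
    [-7,38,0],
    [-7,38,0]
  ],
  "dr": [
    [0,0,7],
    [0,0,7],
    [0,0,7],
    [0,0,7],
    [0,0,7],
    [0,0,7],
    [0,0,7],
    [0,0,7]
  ],
  "jaw": [255,255,255,255,255,255,255,255]
}}

```text
clock: 23.05
tool_pos: [0.5105, 0.1309, 0.1804]
orientation: [179.9, -0.1, 53.4]
ft_force: [0.1, -0.2, -1.2]
finger_gap: 0.0196
finger_force: 58.8
```

Request:
{"op": "apply_moves", "data": {
  "travel": [
    [-7,38,0],
    [-7,38,0],
    [-7,38,0],
    [-4,30,0],
    [0,0,-10],
    [0,0,0],
    [0,0,0]
  ],
  "dr": [
    [0,0,7],
    [0,0,7],
    [0,0,7],
    [0,0,7],
    [0,0,0.4],
    [0,0,0],
    [0,0,0]
  ],
  "jaw": [255,255,255,255,255,255,255]
}}

```text
clock: 23.75
tool_pos: [0.486, 0.2724, 0.1693]
orientation: [180.0, 0.0, 81.4]
ft_force: [0.2, 0.5, -0.8]
finger_gap: 0.0197
finger_force: 58.8
```

Run:
```python
from h import *
s=robot.sense();print(s['clock'],s['tool_pos'],s['orientation'],s['ft_force'],s['finger_gap'])
im,m=snap('wrist','w9')
```

```text
23.75 [0.48604323 0.27242487 0.16928291] [1.79992254e+02 1.36476562e-02 8.14101125e+01] [ 0.24733325  0.52729422 -0.8211056 ] 0.019726399325440437
```

View pics/w9.png

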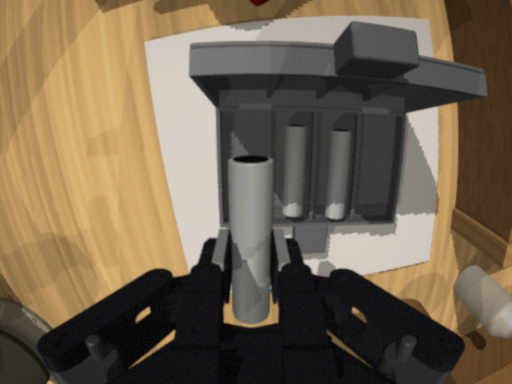

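Request:
{"op": "apply_moves", "data": {
  "travel": [
    [0,3,-30],
    [0,0,-40],
    [0,0,-40],
    [0,0,-25],
    [0,0,-12],
    [0,0,-4],
    [0,0,0],
    [0,0,0]
  ],
  "dr": [
    [0,0,0],
    [0,0,0],
    [0,0,0],
    [0,0,0],
    [0,0,0],
    [0,0,0],
    [0,0,0],
    [0,0,0]
  ],
  "jaw": [255,255,255,255,255,255,255,255]
}}

```text
clock: 24.6
tool_pos: [0.4868, 0.2763, 0.0192]
orientation: [179.9, -0.1, 81.5]
ft_force: [-0.3, 0.2, -0.4]
finger_gap: 0.0197
finger_force: 59.0
```

Request:
{"op": "apply_moves", "data": {
  "travel": [
    [0,0,0],
    [0,0,0],
    [0,0,0],
    [0,0,0],
    [0,0,0],
    [0,0,8],
    [0,0,15],
    [0,0,30]
  ],
  "dr": [
    [0,0,0],
    [0,0,0],
    [0,0,0],
    [0,0,0],
    [0,0,0],
    [0,0,0],
    [0,0,0],
    [0,0,0]
  ],
  "jaw": [255,200,170,170,170,170,170,170]
}}

```text
clock: 25.4
tool_pos: [0.485, 0.276, 0.0705]
orientation: [-179.8, 0.1, 81.5]
ft_force: [0.0, 0.1, 0.8]
finger_gap: 0.0283
finger_force: 0.0
```

Request:
{"op": "apply_moves", "data": {
  "travel": [
    [0,-10,40],
    [0,-20,40],
    [10,-20,40],
    [0,0,40],
    [0,0,0],
    [0,0,0]
  ],
  "dr": [
    [0,0,0],
    [0,0,0],
    [0,0,0],
    [0,0,0],
    [0,0,0],
    [0,0,0]
  ],
  "jaw": [255,255,255,255,255,255]
}}

```text
clock: 26.0
tool_pos: [0.4958, 0.2263, 0.2318]
orientation: [179.9, -0.0, 81.5]
ft_force: [-0.2, 0.2, -0.5]
finger_gap: 0.0002
finger_force: 0.0
```

Run:
```python
from h import *
s=robot.sense();print(s['clock'],s['tool_pos'],s['orientation'],s['ft_force'],s['finger_gap'])
im,m=snap('wrist','w10'); sd,ms=snap('side','s10')
cv2.imwrite('pics/v10.png',np.hstack([cv2.resize(im,(400,300)),cv2.resize(sd[80:200,170:330],(400,300))])[:,:,::-1])
c=np.array([.554,.271]);ex=np.array([np.cos(np.radians(81.5)),np.sin(np.radians(81.5))])
prev=None
for a in [115,108,102,95,90,80,70,60,50,40,30,20,12,6,2,0]:
    t=np.radians(a);R_=112;r=20+11*np.sin(t)
    x=62-R_*np.cos(t)+r*np.sin(t); z=20+R_*np.sin(t)+r*np.cos(t)
    p=np.r_[c+ex*x/1000,z/1000+.006]*1000
    print(a,p.round(0),None if prev is None else (p-prev).round(1)); prev=p
```

```text
26.0 [0.49582269 0.22628066 0.23179431] [ 1.79904638e+02 -3.90109864e-02  8.15251431e+01] [-0.20931768  0.1638162  -0.54989859] 0.0002242397285445816
115 [574. 406. 115.] None
108 [573. 395. 123.] [ -1.6 -10.8   8.3]
102 [571. 385. 129.] [ -1.5 -10.1   6.1]
95 [569. 372. 135.] [ -1.9 -12.6   5.7]
90 [568. 363. 138.] [-1.4 -9.5  3.1]
80 [565. 343. 142.] [ -3.  -19.9   3.7]
70 [562. 323. 142.] [ -3.1 -20.5  -0. ]
60 [559. 302. 138.] [ -3.  -20.4  -3.9]
50 [556. 283. 130.] [ -2.9 -19.6  -7.7]
40 [553. 265. 119.] [ -2.7 -18.  -11.3]
30 [551. 249. 104.] [ -2.3 -15.7 -14.6]
20 [549. 236.  87.] [ -1.9 -12.7 -17.4]
12 [548. 229.  71.] [ -1.2  -7.7 -15.5]
6 [547. 224.  59.] [ -0.6  -4.2 -12.3]
2 [547. 222.  50.] [-0.3 -2.  -8.5]
0 [547. 222.  46.] [-0.1 -0.8 -4.3]
```

View pics/v10.png

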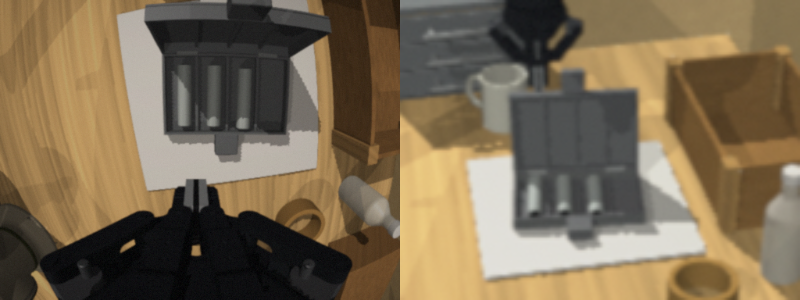

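Request:
{"op": "apply_moves", "data": {
  "travel": [
    [14,34,0],
    [14,34,0],
    [14,34,0],
    [14,34,0],
    [14,34,0],
    [11,29,0],
    [0,0,-40],
    [0,0,-40]
  ],
  "dr": [
    [0,0,0],
    [0,0,0],
    [0,0,0],
    [0,0,0],
    [0,0,0],
    [0,0,0],
    [0,0,0],
    [0,0,0]
  ],
  "jaw": [255,255,255,255,255,255,255,255]
}}

```text
clock: 26.9
tool_pos: [0.5766, 0.4265, 0.1485]
orientation: [-180.0, 0.0, 81.6]
ft_force: [0.4, -0.1, -1.0]
finger_gap: 0.0001
finger_force: 0.0
```

Request:
{"op": "apply_moves", "data": {
  "travel": [
    [0,0,-29],
    [-2,-10,0],
    [-1,-10,0],
    [-1,-10,4],
    [-1,-10,6],
    [-2,-12,6],
    [-1,-10,3],
    [0,0,0]
  ],
  "dr": [
    [0,0,0],
    [0,0,0],
    [0,0,0],
    [0,0,0],
    [0,0,0],
    [0,0,0],
    [0,0,0],
    [0,0,0]
  ],
  "jaw": [255,255,255,255,255,255,255,255]
}}

```text
clock: 27.7
tool_pos: [0.5693, 0.3619, 0.1424]
orientation: [179.9, -0.0, 81.5]
ft_force: [1.3, -1.9, 4.1]
finger_gap: 0.0002
finger_force: 0.0
```

Request:
{"op": "apply_moves", "data": {
  "travel": [
    [-2,-10,0],
    [-2,-10,0],
    [-2,-10,0],
    [-1,-10,0],
    [-2,-10,-2],
    [-1,-10,-2],
    [-1,-10,-4],
    [-2,-10,-4]
  ],
  "dr": [
    [0,0,0],
    [0,0,0],
    [0,0,0],
    [0,0,0],
    [0,0,0],
    [0,0,0],
    [0,0,0],
    [0,0,0]
  ],
  "jaw": [255,255,255,255,255,255,255,255]
}}

```text
clock: 28.5
tool_pos: [0.5558, 0.2825, 0.1285]
orientation: [-180.0, 0.0, 81.5]
ft_force: [0.6, 2.2, 0.2]
finger_gap: 0.0003
finger_force: 0.7
```

Request:
{"op": "apply_moves", "data": {
  "travel": [
    [-1,-9,-6],
    [-2,-9,-6],
    [-1,-8,-7],
    [-1,-8,-8],
    [-1,-7,-9],
    [-1,-6,-9],
    [-1,-4,-8],
    [0,-4,-8]
  ],
  "dr": [
    [0,0,0],
    [0,0,0],
    [0,0,0],
    [0,0,0],
    [0,0,0],
    [0,0,0],
    [0,0,0],
    [0,0,0]
  ],
  "jaw": [255,255,255,255,255,255,255,255]
}}

```text
clock: 29.3
tool_pos: [0.5477, 0.228, 0.0672]
orientation: [-180.0, 0.0, 81.5]
ft_force: [-0.9, 0.8, 1.1]
finger_gap: -0.0002
finger_force: 0.5
```

Run:
```python
from h import *
s=robot.sense();print(s['clock'],s['tool_pos'],s['orientation'],s['ft_force'],s['finger_gap'])
im,m=snap('wrist','w11'); sd,ms=snap('side','s11'); sc,_=snap('scene','c11')
cv2.imwrite('pics/v11.png',np.hstack([cv2.resize(im,(266,200)),cv2.resize(sd[100:200,180:320],(266,200)),cv2.resize(sc[180:290,240:380],(266,200))])[:,:,::-1])
```

```text
29.3 [0.5476806  0.22801428 0.0671649 ] [-1.79978148e+02  6.85461560e-03  8.15358598e+01] [-0.91386821  0.79552301  1.06787375] -0.00022835818413450857
```

View pics/v11.png

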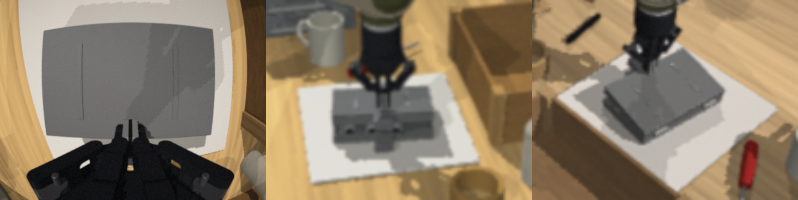

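Request:
{"op": "apply_moves", "data": {
  "travel": [
    [0,-3,-8],
    [0,-2,-6],
    [0,-1,-4],
    [0,0,-2],
    [0,0,-1],
    [0,0,0]
  ],
  "dr": [
    [0,0,0],
    [0,0,0],
    [0,0,0],
    [0,0,0],
    [0,0,0],
    [0,0,0]
  ],
  "jaw": [255,255,255,255,255,255]
}}

```text
clock: 30.05
tool_pos: [0.5478, 0.2224, 0.0468]
orientation: [-180.0, 0.0, 81.5]
ft_force: [0.1, 0.2, 0.8]
finger_gap: 0.0001
finger_force: 0.0
```

Request:
{"op": "apply_moves", "data": {
  "travel": [
    [0,0,-1],
    [0,0,-1],
    [0,0,0]
  ],
  "dr": [
    [0,0,0],
    [0,0,0],
    [0,0,0]
  ],
  "jaw": [255,255,255]
}}

```text
clock: 30.35
tool_pos: [0.548, 0.2224, 0.0459]
orientation: [179.9, -0.0, 81.5]
ft_force: [-3.0, -1.9, 8.5]
finger_gap: 0.0001
finger_force: 4.3
```

Request:
{"op": "apply_moves", "data": {
  "travel": [
    [0,0,-1],
    [0,0,-1],
    [0,0,0],
    [0,0,0]
  ],
  "dr": [
    [0,0,0],
    [0,0,0],
    [0,0,0],
    [0,0,0]
  ],
  "jaw": [255,255,255,255]
}}

```text
clock: 30.75
tool_pos: [0.5481, 0.2224, 0.0457]
orientation: [179.9, -0.0, 81.6]
ft_force: [-8.0, -3.6, 23.4]
finger_gap: -0.0002
finger_force: 11.6
```

Request:
{"op": "apply_moves", "data": {
  "travel": [
    [0,0,10],
    [0,-10,30],
    [0,-30,40],
    [0,-40,40],
    [0,-30,40],
    [0,0,0],
    [0,0,0]
  ],
  "dr": [
    [0,0,0],
    [0,0,0],
    [0,0,0],
    [0,0,0],
    [0,0,0],
    [0,0,0],
    [0,0,0]
  ],
  "jaw": [255,255,200,100,80,80,80]
}}

```text
clock: 31.45
tool_pos: [0.548, 0.1166, 0.1989]
orientation: [179.9, -0.0, 81.5]
ft_force: [-0.1, 0.3, -0.4]
finger_gap: 0.0588
finger_force: 0.0
```

Run:
```python
from h import *
s=robot.sense();print(s['clock'],s['tool_pos'],s['orientation'],s['qpos'])
im,m=snap('wrist','w12')
np.save('m12.npy',m['cam_to_world'])
hsv=cv2.cvtColor(im,cv2.COLOR_RGB2HSV)
mk=cv2.inRange(hsv,(0,0,30),(179,60,115)); mk[250:]=0; mk=cv2.morphologyEx(mk,cv2.MORPH_OPEN,np.ones((5,5)))
n,l,st,ce=cv2.connectedComponentsWithStats(mk)
for i in range(1,n):
    if st[i,4]>800: print(i,st[i],ce[i])
cv2.imwrite('pics/mk12.png',mk)
```

```text
31.45 [0.54801567 0.11658652 0.19886866] [ 1.79913041e+02 -2.53718220e-02  8.14655897e+01] [-1.01325369e-01  2.42275525e+01  7.59780493e+01  1.25466122e-02
  7.97046590e+01  8.43087152e+00]
1 [  136     0   202   150 24629] [238.85825653  62.10499817]
2 [ 423  169   49   49 1516] [444.50791557 190.80870712]
```

View pics/w12.png

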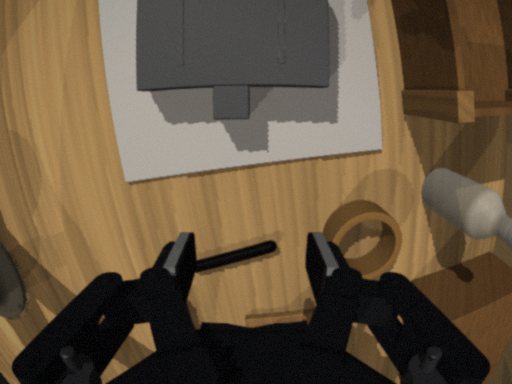

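The lid lies shut. The tab spans u 213–249 and v 85–118, with its top at z = 0.046.

Run:
```python
from h import *
m=optics.camera_model('wrist')
f=lambda u,v:onz(m,u,v,.046,True).round(4)
print([f(*p) for p in ((213,86),(249,85),(214,118.5),(249,117.5))]); 
a,b=f(138,91),f(329,86);print(a,b,np.linalg.norm(a-b),np.degrees(np.arctan2(*(b-a)[1::-1])),(a+b)/2)
```

```text
[array([0.5243, 0.2114, 0.046 ]), array([0.5591, 0.2067, 0.046 ]), array([0.5201, 0.1793, 0.046 ]), array([0.5543, 0.1749, 0.046 ])]
[0.4472 0.2222 0.046 ] [0.6376 0.1963 0.046 ] 0.19215350634323586 -7.746365107036771 [0.5424  0.20925 0.046  ]
```

Request:
{"op": "apply_moves", "data": {
  "travel": [
    [-3,-3,-10],
    [-3,-3,-10],
    [-3,-3,-10],
    [-4,-4,-10],
    [-4,-4,-15],
    [-4,-3,-15],
    [0,0,0]
  ],
  "dr": [
    [7.43,-1.07,0],
    [7.43,-1.07,0],
    [7.43,-1.07,0],
    [7.43,-1.07,0],
    [7.43,-1.07,0],
    [7.43,-1.07,0],
    [0,0,0]
  ],
  "jaw": [80,80,80,80,80,80,80]
}}

```text
clock: 32.2
tool_pos: [0.5252, 0.0964, 0.1245]
orientation: [-178.9, -45.2, 80.7]
ft_force: [-0.2, 0.2, 0.2]
finger_gap: 0.0585
finger_force: 0.0
```

Run:
```python
from h import *
s=robot.sense();print(s['clock'],s['tool_pos'],s['qpos'])
M=R.from_euler('xyz',s['orientation'],degrees=True).as_matrix();print(M.round(3))
d=M[:,2]; G=np.array([.5403,.188,.036]); T=G+.019*d; print('T',T,'delta',(T-s['tool_pos'])*1000,'pre30',T-.03*d)
```

```text
32.2 [0.52522288 0.09639609 0.12447249] [-23.00541328  30.13330773  95.7018457   45.24025056  74.86069525
 -34.80737396]
[[ 0.114  0.989  0.096]
 [ 0.695 -0.149  0.704]
 [ 0.71  -0.013 -0.704]]
T [0.54213314 0.20136993 0.02262522] delta [  16.91025755  104.97383585 -101.84726561] pre30 [0.53923871 0.18025952 0.04374329]
```

Request:
{"op": "apply_moves", "data": {
  "travel": [
    [3,20,-20],
    [3,20,-20],
    [3,20,-20],
    [3,18,-17],
    [3,14,-14],
    [2,13,-11],
    [0,0,0]
  ],
  "dr": [
    [0,0,0],
    [0,0,0],
    [0,0,0],
    [0,0,0],
    [0,0,0],
    [0,0,0],
    [0,0,0]
  ],
  "jaw": [80,80,80,80,80,80,80]
}}

```text
clock: 32.9
tool_pos: [0.543, 0.2042, 0.0253]
orientation: [-179.6, -45.0, 81.5]
ft_force: [0.1, -0.2, -0.0]
finger_gap: 0.0583
finger_force: 0.0
```

Request:
{"op": "apply_moves", "data": {
  "travel": [
    [0,0,0],
    [0,0,0],
    [0,0,0],
    [0,0,0],
    [0,0,0]
  ],
  "dr": [
    [0,0,0],
    [0,0,0],
    [0,0,0],
    [0,0,0],
    [0,0,0]
  ],
  "jaw": [120,160,255,255,255]
}}

```text
clock: 33.4
tool_pos: [0.5439, 0.2017, 0.0271]
orientation: [-179.8, -45.1, 81.4]
ft_force: [-2.7, -0.5, 6.0]
finger_gap: 0.0352
finger_force: 60.2
```

Run:
```python
from h import *
s=robot.sense(); T0=s['tool_pos']; a=np.radians(81.8); ex=np.array([np.cos(a),np.sin(a),0]); n=np.array([np.sin(a),-np.cos(a),0])
P0=np.array([.5535,.271,.006])+.062*ex
print((n*7.5).round(2))
prev=T0
for k in range(1,13):
    P=P0-ex*.130*k/12+np.array([0,0,.004*min(1,k/3)])
    T=P+R.from_rotvec(-n*np.radians(7.5*k)).apply(T0-P0)
    print(k,((T-prev)*1000).round(0),T.round(3)); prev=T
```

```text
[ 7.42 -1.07  0.  ]
1 [-1. -7. 18.] [0.543 0.195 0.045]
2 [-1. -5. 18.] [0.542 0.19  0.063]
3 [-0. -3. 17.] [0.542 0.187 0.08 ]
4 [-0. -1. 14.] [0.542 0.187 0.094]
5 [ 0.  1. 13.] [0.542 0.188 0.107]
6 [ 0.  3. 11.] [0.542 0.19  0.118]
7 [1. 4. 9.] [0.543 0.194 0.127]
8 [1. 5. 7.] [0.544 0.199 0.135]
9 [1. 6. 5.] [0.544 0.205 0.14 ]
10 [1. 6. 3.] [0.545 0.211 0.143]
11 [1. 7. 1.] [0.546 0.218 0.144]
12 [ 1.  6. -2.] [0.547 0.224 0.142]
```

Request:
{"op": "apply_moves", "data": {
  "travel": [
    [-1,-4,9],
    [0,-3,9],
    [-1,-3,9],
    [0,-2,9],
    [0,-2,9],
    [0,-1,8],
    [0,-1,7],
    [0,0,7]
  ],
  "dr": [
    [-3.71,0.53,0],
    [-3.71,0.53,0],
    [-3.71,0.53,0],
    [-3.71,0.53,0],
    [-3.71,0.53,0],
    [-3.71,0.53,0],
    [-3.71,0.53,0],
    [-3.71,0.53,0]
  ],
  "jaw": [255,255,255,255,255,255,255,255]
}}

```text
clock: 34.2
tool_pos: [0.5419, 0.1852, 0.0934]
orientation: [-180.0, -14.9, 81.5]
ft_force: [-0.6, 0.1, -4.8]
finger_gap: 0.035
finger_force: 60.2
```

Request:
{"op": "apply_moves", "data": {
  "travel": [
    [0,0,7],
    [0,1,6],
    [0,1,6],
    [0,2,5],
    [0,2,5],
    [1,2,4],
    [0,2,4],
    [1,3,3]
  ],
  "dr": [
    [-3.71,0.53,0],
    [-3.71,0.53,0],
    [-3.71,0.53,0],
    [-3.71,0.53,0],
    [-3.71,0.53,0],
    [-3.71,0.53,0],
    [-3.71,0.53,0],
    [-3.71,0.53,0]
  ],
  "jaw": [255,255,255,255,255,255,255,255]
}}

```text
clock: 35.0
tool_pos: [0.5441, 0.1992, 0.134]
orientation: [179.8, 15.0, 81.5]
ft_force: [-2.3, 1.6, 1.7]
finger_gap: 0.0347
finger_force: 60.1
```

Run:
```python
from h import *
s=robot.sense();print(s['clock'],s['tool_pos'],s['orientation'],s['qpos'],s['ft_force'],s['finger_gap'])
sd,ms=snap('side','s13'); sc,_=snap('scene','c13'); w,_=snap('wrist','w13')
```

```text
35.0 [0.54407413 0.19917855 0.13402851] [179.7987283   14.97126635  81.46544689] [ 14.56472249  33.17183598  73.0475094  -14.05025169  79.88536246
  26.29319237] [-2.3365616   1.57156988  1.69382785] 0.034715745798854336
```

Request:
{"op": "apply_moves", "data": {
  "travel": [
    [0,3,3],
    [1,3,2],
    [0,3,2],
    [1,3,1],
    [0,3,1],
    [1,4,0],
    [0,3,-1],
    [1,3,-1]
  ],
  "dr": [
    [-3.71,0.53,0],
    [-3.71,0.53,0],
    [-3.71,0.53,0],
    [-3.71,0.53,0],
    [-3.71,0.53,0],
    [-3.71,0.53,0],
    [-3.71,0.53,0],
    [-3.71,0.53,0]
  ],
  "jaw": [255,255,255,255,255,255,255,255]
}}

```text
clock: 35.95
tool_pos: [0.5479, 0.2221, 0.1471]
orientation: [179.1, 45.3, 80.8]
ft_force: [-9.7, -7.6, 38.0]
finger_gap: 0.0353
finger_force: 61.8
```

Request:
{"op": "apply_moves", "data": {
  "travel": [
    [0,0,10],
    [0,0,10],
    [0,0,0],
    [0,0,0]
  ],
  "dr": [
    [0,0,0],
    [0,0,0],
    [0,0,0],
    [0,0,0]
  ],
  "jaw": [255,255,255,255]
}}

```text
clock: 36.35
tool_pos: [0.5482, 0.2238, 0.1603]
orientation: [179.6, 44.8, 81.4]
ft_force: [1.8, 1.3, -2.0]
finger_gap: 0.0349
finger_force: 61.6
```

Run:
```python
from h import *
s=robot.sense();print(s['clock'],s['tool_pos'],s['orientation'],s['qpos'],s['ft_force'],s['finger_gap'])
sd,ms=snap('side','s14'); sc,_=snap('scene','c14'); w,_=snap('wrist','w14')
cv2.imwrite('pics/v14.png',np.vstack([np.hstack([cv2.resize(w,(400,300)),cv2.resize(sd[70:220,150:350],(400,300))]),np.hstack([cv2.resize(sc[150:300,210:410],(400,300)),cv2.resize(sd[180:330,150:350],(400,300))])])[:,:,::-1])
```

```text
36.35 [0.5481852  0.22375105 0.16027147] [179.57247777  44.84873677  81.36957804] [ 25.48748821  43.663324    58.71705996 -37.1553648  103.19837718
  33.65956283] [ 1.7832604   1.28068425 -2.02366017] 0.03490280282479089
```

View pics/v14.png

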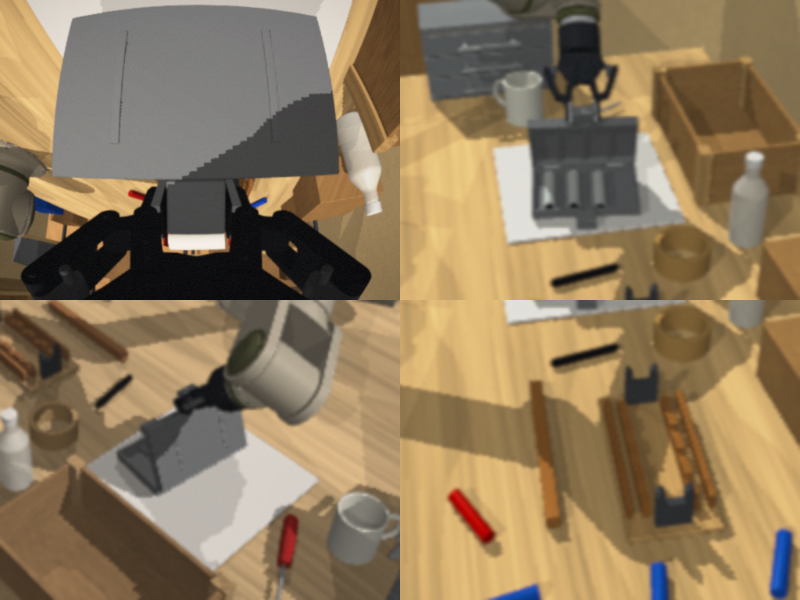

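The lid opened, because the grip held only the lid's half of the tab. The tray and its three tubes are still on the board at side-view (242,178). I'll work out where the tray is now.

Run:
```python
from h import *
m=optics.camera_model('side')
for u,v,z in ((216.5,178,.026),(269,176,.026),(245,183.5,.006),(245,181,.026),(204,190.5,.006),(291,181,.006)): print(u,v,onz(m,u,v,z).round(4))
# reference from initial view: near rim corners & compare
im=cv2.imread('pics/s14.png'); h=cv2.cvtColor(im,cv2.COLOR_BGR2HSV)
for u in (206,213,230,260,275): print(u,[(v,h[v,u,2],h[v,u,1]) for v in range(166,196,2)])
```

```text
216.5 178 [0.4428 0.1574 0.026 ]
269 176 [0.6273 0.1303 0.026 ]
245 183.5 [0.5401 0.1307 0.006 ]
245 181 [0.5382 0.1192 0.026 ]
204 190.5 [0.3928 0.1211 0.006 ]
291 181 [0.704  0.1108 0.006 ]
206 [(166, np.uint8(225), np.uint8(8)), (168, np.uint8(225), np.uint8(8)), (170, np.uint8(224), np.uint8(8)), (172, np.uint8(225), np.uint8(9)), (174, np.uint8(226), np.uint8(10)), (176, np.uint8(226), np.uint8(10)), (178, np.uint8(225), np.uint8(9)), (180, np.uint8(225), np.uint8(9)), (182, np.uint8(225), np.uint8(9)), (184, np.uint8(226), np.uint8(8)), (186, np.uint8(226), np.uint8(9)), (188, np.uint8(226), np.uint8(7)), (190, np.uint8(196), np.uint8(13)), (192, np.uint8(162), np.uint8(104)), (194, np.uint8(221), np.uint8(120))]
213 [(166, np.uint8(225), np.uint8(9)), (168, np.uint8(226), np.uint8(10)), (170, np.uint8(226), np.uint8(9)), (172, np.uint8(226), np.uint8(9)), (174, np.uint8(226), np.uint8(9)), (176, np.uint8(226), np.uint8(8)), (178, np.uint8(226), np.uint8(9)), (180, np.uint8(225), np.uint8(9)), (182, np.uint8(225), np.uint8(9)), (184, np.uint8(225), np.uint8(9)), (186, np.uint8(
[... 1090 characters left out ...]
, (188, np.uint8(135), np.uint8(121)), (190, np.uint8(136), np.uint8(120)), (192, np.uint8(136), np.uint8(118)), (194, np.uint8(185), np.uint8(120))]
275 [(166, np.uint8(147), np.uint8(14)), (168, np.uint8(146), np.uint8(12)), (170, np.uint8(144), np.uint8(11)), (172, np.uint8(146), np.uint8(12)), (174, np.uint8(145), np.uint8(11)), (176, np.uint8(147), np.uint8(12)), (178, np.uint8(148), np.uint8(14)), (180, np.uint8(147), np.uint8(14)), (182, np.uint8(157), np.uint8(23)), (184, np.uint8(140), np.uint8(109)), (186, np.uint8(142), np.uint8(120)), (188, np.uint8(141), np.uint8(119)), (190, np.uint8(138), np.uint8(118)), (192, np.uint8(135), np.uint8(121)), (194, np.uint8(135), np.uint8(119))]
```

Run:
```python
from h import *
s=robot.sense(); T0=s['tool_pos']; M=R.from_euler('xyz',s['orientation'],degrees=True).as_matrix(); d=M[:,2]
a=np.radians(81.8); ex=np.array([np.cos(a),np.sin(a),0]); n=np.array([np.sin(a),-np.cos(a),0])
G=T0-.019*d; H=G+.033*ex; H[2]=.026; print('G',G,'H',H,'d',d)
prev=T0
for k in range(1,11):
    T=H+R.from_rotvec(n*np.radians(7.3*k)).apply(T0-H)
    print(k,((T-prev)*1000).round(1),T.round(3)); prev=T
print('G end',H+R.from_rotvec(n*np.radians(73)).apply(G-H))
```

```text
G [0.54993701 0.23707469 0.17347624] H [0.55464376 0.26973731 0.026     ] d [-0.09881463 -0.69892968 -0.70833112]
1 [ -2.4 -16.5  -7. ] [0.546 0.207 0.153]
2 [ -2.2 -15.5  -9. ] [0.543 0.192 0.144]
3 [ -2.  -14.2 -11. ] [0.541 0.178 0.133]
4 [ -1.8 -12.7 -12.7] [0.54  0.165 0.12 ]
5 [ -1.6 -11.  -14.2] [0.538 0.154 0.106]
6 [ -1.3  -9.1 -15.5] [0.537 0.145 0.091]
7 [ -1.   -7.1 -16.6] [0.536 0.138 0.074]
8 [ -0.7  -5.  -17.3] [0.535 0.133 0.057]
9 [ -0.4  -2.7 -17.8] [0.535 0.13  0.039]
10 [ -0.1  -0.5 -18.1] [0.534 0.129 0.021]
G end [0.53315236 0.12059733 0.03755982]
```

Request:
{"op": "apply_moves", "data": {
  "travel": [
    [-2,-16,-7],
    [-2,-15,-9],
    [-2,-14,-11],
    [-2,-13,-13],
    [-2,-11,-14],
    [-1,-9,-15],
    [-1,-7,-17],
    [-1,-5,-17]
  ],
  "dr": [
    [7.22,-1.04,0],
    [7.22,-1.04,0],
    [7.22,-1.04,0],
    [7.22,-1.04,0],
    [7.22,-1.04,0],
    [7.22,-1.04,0],
    [7.22,-1.04,0],
    [7.22,-1.04,0]
  ],
  "jaw": [255,255,255,255,255,255,255,255]
}}

```text
clock: 37.3
tool_pos: [0.535, 0.1333, 0.0574]
orientation: [179.8, -13.7, 81.5]
ft_force: [0.0, 1.7, -2.1]
finger_gap: 0.0349
finger_force: 61.7
```

Request:
{"op": "apply_moves", "data": {
  "travel": [
    [0,-2,-9],
    [0,-1,-9],
    [0,0,-8],
    [0,0,0],
    [0,0,0]
  ],
  "dr": [
    [3.6,-0.52,0],
    [3.6,-0.52,0],
    [3.6,-0.52,0],
    [0,0,0],
    [0,0,0]
  ],
  "jaw": [255,255,255,255,255]
}}

```text
clock: 37.8
tool_pos: [0.5346, 0.1305, 0.031]
orientation: [-179.9, -24.2, 81.5]
ft_force: [-0.2, 0.3, -4.9]
finger_gap: 0.035
finger_force: 61.5
```

Request:
{"op": "apply_moves", "data": {
  "travel": [
    [0,0,-4],
    [0,0,-3],
    [0,0,0],
    [0,0,0]
  ],
  "dr": [
    [2,-0.3,0],
    [1.5,-0.2,0],
    [0,0,0],
    [0,0,0]
  ],
  "jaw": [255,255,255,255]
}}

```text
clock: 38.2
tool_pos: [0.5349, 0.1312, 0.0245]
orientation: [-180.0, -27.8, 81.6]
ft_force: [-0.1, -0.7, -4.2]
finger_gap: 0.0351
finger_force: 61.5
```

Request:
{"op": "apply_moves", "data": {
  "travel": [
    [0,0,-1.5],
    [0,0,0]
  ],
  "dr": [
    [0,0,0],
    [0,0,0]
  ],
  "jaw": [255,255]
}}

```text
clock: 38.4
tool_pos: [0.535, 0.1314, 0.0237]
orientation: [180.0, -27.9, 81.6]
ft_force: [-1.7, 0.4, 4.1]
finger_gap: 0.0349
finger_force: 62.6
```

Request:
{"op": "apply_moves", "data": {
  "travel": [
    [0,0,-1.5],
    [0,0,0]
  ],
  "dr": [
    [0,0,0],
    [0,0,0]
  ],
  "jaw": [255,255]
}}

```text
clock: 38.6
tool_pos: [0.5351, 0.1315, 0.0233]
orientation: [179.9, -28.0, 81.6]
ft_force: [-5.4, -1.8, 16.4]
finger_gap: 0.0348
finger_force: 64.1
```

Request:
{"op": "apply_moves", "data": {
  "travel": [
    [0,0,0.5],
    [0,0,0],
    [0,0,0],
    [0,0,0],
    [-3,-15,30],
    [-3,-20,40],
    [-3,-20,40],
    [-3,-20,40]
  ],
  "dr": [
    [0,0,0],
    [0,0,0],
    [0,0,0],
    [0,0,0],
    [0,0,0],
    [0,0,0],
    [0,0,0],
    [0,0,0]
  ],
  "jaw": [150,80,80,80,80,80,80,80]
}}

```text
clock: 39.4
tool_pos: [0.5224, 0.0553, 0.1733]
orientation: [-179.9, -27.9, 81.5]
ft_force: [0.9, 0.5, -0.9]
finger_gap: 0.0583
finger_force: 0.0
```

Request:
{"op": "apply_moves", "data": {
  "travel": [
    [0,0,0],
    [0,0,0],
    [0,0,0]
  ],
  "dr": [
    [0,0,0],
    [0,0,0],
    [0,0,0]
  ],
  "jaw": [80,80,80]
}}

```text
clock: 39.7
tool_pos: [0.5223, 0.0565, 0.1706]
orientation: [-179.8, -27.9, 81.4]
ft_force: [-0.3, -0.4, -0.1]
finger_gap: 0.0587
finger_force: 0.0
```

Run:
```python
from h import *
s=robot.sense();print(s['clock'],s['tool_pos'],s['orientation'])
im,m=snap('wrist','w15')
hsv=cv2.cvtColor(im,cv2.COLOR_RGB2HSV)
mk=cv2.inRange(hsv,(0,0,30),(179,70,125))
print([int(x) for x in proj(m,[.535,.133,.046],True)])
g=cv2.resize(hsv[:,:,2],(64,48),interpolation=cv2.INTER_AREA)
S=cv2.resize(hsv[:,:,1],(64,48),interpolation=cv2.INTER_AREA)
for r in range(0,34): print(r*8,''.join('w' if a<50 and b>190 else 's' if a<50 and b>125 else '#' if a<70 and b>40 else 'k' if b<=40 else '.' for a,b in zip(S[r],g[r])))
```

```text
39.7 [0.52231516 0.05654974 0.17059383] [-179.79464488  -27.92569144   81.44676706]
[252, 165]
0 ....................#ssssssssssssssssssssss.....................
8 .................ssssswwwwwwwwssswwwsssssss.....................
16 .................ssswwwwwwwwwwwwwwwwwssssss#....................
24 .................sswwwwwwwwwwwwwwwwwwwssssss....................
32 .................wwwwwwwwwwwwwwwwwwwwwwwssss....................
40 .................wwwwwwwwwwwwwwwwwwwwwwwsssss...................
48 .................wwwwwwwwwwwwwssssswswwwwwsss...................
56 .................wwwwsssss############sssssss#..................
64 .................wwww#####################ssss..................
72 ................#wwww#####################ssss..................
80 ................#wwws#####################ssss#.................
88 ................#wwws######################ssss.................
96 ................#wwws######################ssss.................
104 ................#wwws######################ssss............k....
112 ................#wwws######################sssss..
[... 625 characters left out ...]
...#####ss
192 .................wwwsss##.....###.......................######ss
200 ........................................................######s#
208 ........................................................########
216 ........................................................########
224 .........................................................##.....
232 ......................##...............#........................
240 .....................##k...............##.......................
248 ....................###k...............k##......................
256 ....................k#kk...............k##k.....................
264 ...................k##kk...............kk#kk....................
```

Run:
```python
from h import *
im=cv2.imread('pics/w15.png'); g=cv2.cvtColor(im,cv2.COLOR_BGR2GRAY)
print('    ',list(range(212,284,3)))
for v in range(148,206,2): print(v,' '.join('%3d'%x for x in g[v,212:284:3]))
for v in (140,156): print(v,'L',g[v,150:176:2],'R',g[v,340:372:2])
print('v155-180 @u190',g[152:182:2,190],'@u300',g[152:182:2,300])
```

```text
[212, 215, 218, 221, 224, 227, 230, 233, 236, 239, 242, 245, 248, 251, 254, 257, 260, 263, 266, 269, 272, 275, 278, 281]
148  92  92  90  91  90  89  90  91  87  89  90  90  88  90  89  90  89  89  85  85  93  90  88  86
150  91  88  92  92  91  90  91  91  88  89  88  89  89  92  88  90  88  89  87  89  87  92  87  92
152  92  86  88  92  92  89  92  91  90  89  91  91  91  88  91  90  88  91  90  90  86  88  86  86
154  92  88  89  86  92  88  89  89  91  91  89  91  91  93  88  92  91  92  92  87  89  87  88  88
156  88  84  86  86  90  91  88  87  91  90  85  87  86  88  89  91  88  87  90  88  88  89  88  88
158  63  64  67  63  63  61  62  65  68  65  61  64  66  68  69  69  66  68  66  65  65  63  68  65
160  37  36  39  43  40  39  38  39  71  82  80  82  80  76  77  77  81  78  79  64  36  41  40  43
162  35  38  37  35  37  33  35  41  86  88  89  86  89  86  86  90  87  87  89  73  26  29  32  40
164  38  40  38  36  33  36  36  42  80  90  88  91  88  89  87  87  90  87  88  78  32  30  31  31
166  40  37  38  39  43  39  40  41  89  89  89  90  89  85  89  90  89  88  86
[... 1621 characters left out ...]
200  88  84  91  86  84  90  97  94  97  93  97  94  91  94  99  94  93  90  87  86  90  97  92  95
202  86  85  91  87  83  93  99  95  94  97  99  92  92  95 103  97  93  87  85  86  90  93  94  96
204  87  84  84  88  86  88  96  94  93  95  96  98  91  93 103  95  99  87  83  86  86  94  90  96
140 L [192 194 193 195 194 166  95  94  91  93  93  93  90] R [ 87  85  85  96  99 100 156 169 173 188 189 189 188 190 187 189]
156 L [193 193 194 190 177 104  88  96  88  91  89  94  96] R [ 84  84  85  89 117 119 131 178 189 190 187 190 188 188 188 190]
v155-180 @u190 [ 92  91  91  69  43  37  40  37  75 120 120 124 121 120 120] @u300 [ 84  87  85  70  43  38  36  38  63 117 122 122 122 118 121]
```

Run:
```python
from h import *
m=optics.camera_model('wrist'); f=lambda u,v,z=.046:onz(m,u,v,z,True).round(4)
print([f(*p) for p in ((234.5,158.5),(268.5,158.5),(234.5,191),(268.5,191))])
print('edge z=.046',f(160,157.5),f(348,157.5),'base z=.006',f(190,168,.006),f(300,168.3,.006))
```

```text
[array([0.5184, 0.1432, 0.046 ]), array([0.5519, 0.1382, 0.046 ]), array([0.5139, 0.1105, 0.046 ]), array([0.5467, 0.1056, 0.046 ])]
edge z=.046 [0.442  0.1567 0.046 ] [0.6344 0.1281 0.046 ] base z=.006 [0.4656 0.1522 0.006 ] [0.5898 0.1331 0.006 ]
```

Request:
{"op": "apply_moves", "data": {
  "travel": [
    [2,12,-30],
    [2,14,-30],
    [2,14,-30],
    [2,14,-28],
    [2,10,-20],
    [1,7,-13],
    [0,4,-8],
    [0,0,0]
  ],
  "dr": [
    [0,0,0],
    [0,0,0],
    [0,0,0],
    [0,0,0],
    [0,0,0],
    [0,0,0],
    [0,0,0],
    [0,0,0]
  ],
  "jaw": [80,80,80,80,80,80,80,80]
}}

```text
clock: 40.55
tool_pos: [0.5329, 0.1318, 0.0114]
orientation: [-179.7, -27.9, 81.5]
ft_force: [0.7, 0.4, 0.9]
finger_gap: 0.0588
finger_force: 0.0
```

Request:
{"op": "apply_moves", "data": {
  "travel": [
    [0,0,0],
    [0,0,0],
    [0,0,0],
    [0,0,0],
    [0,0,0],
    [0,0,0]
  ],
  "dr": [
    [0,0,0],
    [0,0,0],
    [0,0,0],
    [0,0,0],
    [0,0,0],
    [0,0,0]
  ],
  "jaw": [80,120,160,255,255,255]
}}

```text
clock: 41.15
tool_pos: [0.5344, 0.1306, 0.0135]
orientation: [179.9, -27.9, 81.5]
ft_force: [-0.4, -2.1, 6.5]
finger_gap: 0.0355
finger_force: 60.3
```

```bash
cat > piv.py <<'E'
from h import *
def path(P0,deg,slide,lift,N,a=81.5,liftk=4):
    s=robot.sense(); T0=s['tool_pos']; a=np.radians(a); ex=np.array([np.cos(a),np.sin(a),0]); n=np.array([np.sin(a),-np.cos(a),0])
    P0=np.array(P0); prev=T0; acc=np.zeros(3)
    print('rot/row',(n*deg/N).round(2)); out=[]
    for k in range(1,N+1):
        P=P0+ex*slide*k/N+np.array([0,0,lift*min(1,k/liftk)])
        T=P+R.from_rotvec(n*np.radians(deg*k/N)).apply(T0-P0)
        st=np.round((T-T0)*1000-acc); acc+=st; out.append(st.astype(int).tolist())
    for i in range(0,N,8): print(out[i:i+8])
    print('end',T.round(4))
E
python3 -c "
from piv import *
path([.5562,.2648,.006],-90,-.11,.004,24)"
```

```text
rot/row [-3.71  0.55 -0.  ]
[[-1, -4, 10], [0, -3, 10], [0, -3, 9], [-1, -2, 10], [0, -1, 8], [0, -1, 8], [0, -1, 8], [0, 0, 8]]
[[0, 1, 7], [0, 1, 7], [0, 1, 7], [1, 2, 6], [0, 2, 6], [0, 3, 5], [1, 3, 5], [0, 3, 4]]
[[1, 4, 4], [0, 3, 3], [1, 4, 3], [0, 4, 2], [1, 4, 1], [1, 5, 1], [0, 4, 1], [1, 4, -1]]
end [0.5393 0.1637 0.1459]
```

Request:
{"op": "apply_moves", "data": {
  "travel": [
    [-1,-4,10],
    [0,-3,10],
    [0,-3,9],
    [-1,-2,10],
    [0,-1,8],
    [0,-1,8],
    [0,0,0]
  ],
  "dr": [
    [-3.71,0.55,0],
    [-3.71,0.55,0],
    [-3.71,0.55,0],
    [-3.71,0.55,0],
    [-3.71,0.55,0],
    [-3.71,0.55,0],
    [0,0,0]
  ],
  "jaw": [255,255,255,255,255,255,255]
}}

```text
clock: 41.85
tool_pos: [0.5318, 0.1178, 0.0683]
orientation: [180.0, -5.3, 81.6]
ft_force: [0.8, -0.1, -5.7]
finger_gap: 0.0353
finger_force: 60.5
```

```bash
cat > asc.py <<'E'
from h import *
import sys
def asc(cam,fn,u0,u1,v0,v1,s):
    im,m=snap(cam,fn); hsv=cv2.cvtColor(im,cv2.COLOR_RGB2HSV)[v0:v1,u0:u1]
    w,h=(u1-u0)//s,(v1-v0)//s
    S=cv2.resize(hsv[:,:,1],(w,h),interpolation=cv2.INTER_AREA);g=cv2.resize(hsv[:,:,2],(w,h),interpolation=cv2.INTER_AREA)
    for r in range(h): print(v0+r*s,''.join('w' if a<50 and b>190 else 's' if a<50 and b>125 else '#' if a<70 and b>60 else 'k' if b<=60 else '.' for a,b in zip(S[r],g[r])))
    return im,m
E
python3 - <<'E'
from asc import *
s=robot.sense();print(s['tool_pos'],s['ft_force'],s['finger_gap'])
asc('side','s16',180,310,110,200,2)
E
```

```text
[0.53183231 0.11781274 0.06825929] [ 0.7993633  -0.12579456 -5.6765745 ] 0.03532780688403611
110 #########s#################........k.#...........................
112 ########s#################.........kk.#..........................
114 ########s#################k......k.kkk#..........................
116 ########s################.....kkkkkkkk#..........................
118 .........s####s##########.k..kkkkkkkkk#..........................
120 .........#ss##sss########.kkkkkkkkkkk.#..........................
122 ...........###sss#########kkkkkkkkkkk#...........................
124 ............##sss####..####kkkkkkkkk#............................
126 ............###ss####....###kkkkkkk##............................
128 ............##sss####.....######.###.............................
130 ............###ss###......#..######k.............................
132 ..............####........#########k.............................
134 ..........................kk######kk.............................
136 .........................kkkkkkkkkkk......##www..................
138 .......................
[... 1442 characters left out ...]

180 ...........wwwwwwwwwsssssssssssssssssssssssssssssswwwwss.........
182 ...........wwwwwwwwwsssssssssssssssssssssssssssss##..............
184 ...........wwwwwwwwwwsssssssssssssssssss###......................
186 ...........#wwwwwwwwwsssssssssss##...............................
188 ............wwwwwwwwwsss##.......................................
190 ............wss##................................................
192 .................................................................
194 .................................................................
196 .................................................................
198 .................................................................
```

Run:
```python
from h import *
m=optics.camera_model('side'); a=np.radians(81.5); ex=np.array([np.cos(a),np.sin(a),0]); n=np.array([np.sin(a),-np.cos(a),0])
P=np.array([.5562,.2648,.006])
for nm,psi,dz,sl in (('lifted',22.5,.004,-.0275),('flat',0,0,0),('flat slid',0,0,-.0275)):
    for xc,zc in ((-62,0),(-62,20),(-62,40),(-96,0)):
        for yc in (-98,98):
            r=ex*(xc-62)/1000+np.array([0,0,zc/1000])
            q=P+ex*sl+np.array([0,0,dz])+R.from_rotvec(-n*np.radians(psi)).apply(r)+n*(-yc/1000 if xc>-90 else -yc*18/98000)
            print(nm,xc,zc,yc,np.round(proj(m,q)),q.round(3))
```

```text
lifted -62 0 -98 [272. 172.] [0.632 0.11  0.057]
lifted -62 0 98 [215. 174.] [0.438 0.139 0.057]
lifted -62 20 -98 [272. 166.] [0.633 0.117 0.076]
lifted -62 20 98 [215. 168.] [0.439 0.146 0.076]
lifted -62 40 -98 [272. 161.] [0.634 0.125 0.094]
lifted -62 40 98 [215. 163.] [0.441 0.154 0.094]
lifted -96 0 -98 [249. 175.] [0.548 0.091 0.07 ]
lifted -96 0 98 [239. 176.] [0.513 0.096 0.07 ]
flat -62 0 -98 [271. 181.] [0.635 0.128 0.006]
flat -62 0 98 [216. 183.] [0.441 0.157 0.006]
flat -62 20 -98 [271. 176.] [0.635 0.128 0.026]
flat -62 20 98 [216. 178.] [0.441 0.157 0.026]
flat -62 40 -98 [271. 172.] [0.635 0.128 0.046]
flat -62 40 98 [216. 174.] [0.441 0.157 0.046]
flat -96 0 -98 [249. 187.] [0.551 0.106 0.006]
flat -96 0 98 [239. 188.] [0.515 0.111 0.006]
flat slid -62 0 -98 [272. 185.] [0.631 0.1   0.006]
flat slid -62 0 98 [216. 187.] [0.437 0.129 0.006]
flat slid -62 20 -98 [272. 181.] [0.631 0.1   0.026]
flat slid -62 20 98 [216. 183.] [0.437 0.129 0.026]
flat slid -62 40 -98 [272. 176.] [0.631 0.1   0.046]
flat slid -62 40 98 [216. 178.] [0.437 0.129 0.046]
flat slid -96 0 -98 [250. 192.] [0.547 0.079 0.006]
flat slid -96 0 98 [239. 193.] [0.511 0.084 0.006]
```

Request:
{"op": "apply_moves", "data": {
  "travel": [
    [0,-1,8],
    [0,0,8],
    [0,1,7],
    [0,1,7],
    [0,1,7],
    [1,2,6]
  ],
  "dr": [
    [-3.71,0.55,0],
    [-3.71,0.55,0],
    [-3.71,0.55,0],
    [-3.71,0.55,0],
    [-3.71,0.55,0],
    [-3.71,0.55,0]
  ],
  "jaw": [255,255,255,255,255,255]
}}

```text
clock: 42.5
tool_pos: [0.5321, 0.1206, 0.1098]
orientation: [-179.8, 17.2, 81.5]
ft_force: [0.4, -0.1, -5.4]
finger_gap: 0.0352
finger_force: 61.3
```

Request:
{"op": "apply_moves", "data": {
  "travel": [
    [0,2,6],
    [0,3,5],
    [1,3,5],
    [0,3,4],
    [1,4,4],
    [0,3,3]
  ],
  "dr": [
    [-3.71,0.55,0],
    [-3.71,0.55,0],
    [-3.71,0.55,0],
    [-3.71,0.55,0],
    [-3.71,0.55,0],
    [-3.71,0.55,0]
  ],
  "jaw": [255,255,255,255,255,255]
}}

```text
clock: 43.1
tool_pos: [0.5344, 0.1389, 0.1363]
orientation: [-179.7, 39.6, 81.7]
ft_force: [-0.1, -0.3, -6.2]
finger_gap: 0.035
finger_force: 61.4
```

Request:
{"op": "apply_moves", "data": {
  "travel": [
    [1,4,3],
    [0,4,2],
    [1,4,1],
    [1,5,1],
    [0,4,1],
    [1,4,-1],
    [0,0,0]
  ],
  "dr": [
    [-3.71,0.55,0],
    [-3.71,0.55,0],
    [-3.71,0.55,0],
    [-3.71,0.55,0],
    [-3.71,0.55,0],
    [-3.71,0.55,0],
    [0,0,0]
  ],
  "jaw": [255,255,255,255,255,255,255]
}}

```text
clock: 43.8
tool_pos: [0.5382, 0.1641, 0.1413]
orientation: [-179.1, 62.1, 82.3]
ft_force: [0.1, -0.0, -5.1]
finger_gap: 0.0353
finger_force: 61.5
```

Run:
```python
from asc import *
s=robot.sense();print(s['tool_pos'],s['orientation'],s['qpos'],s['ft_force'],s['finger_gap'])
asc('side','s17',180,310,90,200,2); im,m=asc('wrist','w17',0,512,0,384,8)
```

```text
[0.53824511 0.16410559 0.14132116] [-179.14700449   62.11120583   82.30337926] [ 24.42897119  47.7493137   64.76534051 -50.20636597 105.46775854
  36.12751245] [ 0.05532523 -0.03943905 -5.05476127] 0.035305014861752346
90 #################k#################..............................
92 #s############.kkk#########......##..............................
94 #########################...####.k...............................
96 #########################.########k..............................
98 #############################kkk##k..............................
100 #########################kkkkkkkkkk..............................
102 #######################..kkkkkkkkkk..............................
104 #######################..#kkkkkkkkk..............................
106 #################sss####.kkkkkkkkkk..............................
108 ##################ss####.kkkkkkkkkk..............................
110 ##########ss######ss####.kkkkkkkkkk..............................
112 ###########sssssssss####.kkkkkkkkkk..............................
114 ############sssssss##....kkkkkkkkkk.......
[... 5560 characters left out ...]
..........
304 ..........kkkkkkkkkkkkkkkk...#.......kkkkkkkkkkkkkkkk...........
312 .........kkkkkk#.kkkkkkkkk...#.#####.kkkkkkkkk..kkkkkk..........
320 .......kkkkkkkkkkkkk.kkkkk...#.###kkkkkkkk.kkkkkkkkkkkk.........
328 ......kkkkkkkkkkkkk..kkkkkkkkkkkkkkkkkkkkk..kkkkkkkkkkkkk.......
336 ....kkkkkkkkkkkkkk...kkkkkkkkkkkkkkkkkkkkk...kkkkkkkkkkkkk......
344 k...kkkkkkkkkkkkk....kkkkkkkkkkkkkkkkkkkkkk..kkkkkkkkkkkkkk.....
352 #..kkkkkkkkkkkkk...kkkkkkkkkkkkkkkkkkkkkkkkk..kkkkkkkkkkkkk.....
360 k...kkkkkkkkkkk...kkkkkkkkkkkkkkkkkkkkkkkkkkk##kkkkkkkkkkkk.....
368 k...kkkkkkkkkk..kkkkkkkkkkkkkkkkkkkkkkkkkkkkkkk#kkkkkkkkkk......
376 k....kkkkkkkkkkkkkkkkkkkkkkkkkkkkkkkkkkkkkkkkkkkkkkkkkkkk#......
```

Request:
{"op": "apply_moves", "data": {
  "travel": [
    [0,0,-1.5],
    [0,0,-1],
    [0,0,0],
    [0,0,0]
  ],
  "dr": [
    [0,0,0],
    [0,0,0],
    [0,0,0],
    [0,0,0]
  ],
  "jaw": [255,255,255,255]
}}

```text
clock: 44.3
tool_pos: [0.5389, 0.1638, 0.1425]
orientation: [179.9, 62.1, 81.4]
ft_force: [0.1, 0.3, -6.2]
finger_gap: 0.0356
finger_force: 61.6
```

Request:
{"op": "apply_moves", "data": {
  "travel": [
    [0,0,-1],
    [0,0,0]
  ],
  "dr": [
    [0,0,0],
    [0,0,0]
  ],
  "jaw": [255,255]
}}

```text
clock: 44.5
tool_pos: [0.5388, 0.164, 0.1412]
orientation: [179.9, 62.1, 81.5]
ft_force: [-0.2, -0.0, -5.1]
finger_gap: 0.0353
finger_force: 61.5
```

Request:
{"op": "apply_moves", "data": {
  "travel": [
    [0,0,-1],
    [0,0,0]
  ],
  "dr": [
    [0,0,0],
    [0,0,0]
  ],
  "jaw": [255,255]
}}

```text
clock: 44.7
tool_pos: [0.539, 0.164, 0.1408]
orientation: [179.8, 62.1, 81.4]
ft_force: [0.4, -0.1, -0.7]
finger_gap: 0.0351
finger_force: 61.8
```

Request:
{"op": "apply_moves", "data": {
  "travel": [
    [0,0,-0.3],
    [0,0,0],
    [0,0,0],
    [0,0,0],
    [0,0,0],
    [2,12,6],
    [4,26,14],
    [4,26,14]
  ],
  "dr": [
    [0,0,0],
    [0,0,0],
    [0,0,0],
    [0,0,0],
    [0,0,0],
    [0,0,0],
    [0,0,0],
    [0,0,0]
  ],
  "jaw": [230,200,150,80,80,80,80,80]
}}

```text
clock: 45.5
tool_pos: [0.5488, 0.2285, 0.1742]
orientation: [-180.0, 62.1, 81.5]
ft_force: [1.1, 0.7, -0.2]
finger_gap: 0.0587
finger_force: 0.0
```

Run:
```python
from asc import *
s=robot.sense();print(s['tool_pos'],s['finger_gap'])
asc('side','s18',196,300,110,190,2)
```

```text
[0.54878162 0.22846758 0.17418254] 0.05866821137582467
110 ##ss###sssss#kk#.#kkkkkkkkk...k.....................
112 ###ssssssss##kkk.kk.......kk.#k.....................
114 ###ssssssss##.kkkkk.......#kkkk.....................
116 ###sssssss###.kkk##........#k.......................
118 .s#sssssss###...k##........#........................
120 .#ssssssss###....##........#........................
122 ...sssssss###....##........##.......................
124 ...#sssssss##....##........#........................
126 ...#sssssss##....#.......#..........................
128 ....sssssss##.......................................
130 ....sssssss#........................................
132 ......####..........................................
134 ....................................................
136 .....................####........###www.............
138 ....................#####swwwwwwwwwwwww#............
140 ..............##sswws#####wwwwwwwwwwwwww............
142 .....##wwwwwwwwwwwwws#####wwwwwsssssswww............
144 #wwwwwwwwwssssssss###################swww...........
146 #wwwwwwwws#####
[... 534 characters left out ...]
#######ss.......
166 ..wwwwwwws#####sssssssssssssssss###########ss.......
168 ..wwwwwwws#####sssssssssssssssss##########ssss......
170 ..wwwwwwww#####sssssssssssssssss#########sssss#.....
172 ..#wwwwwww#####sssssssssssssssss#######ssssssss.....
174 ..#wwwwwww######sssss##################ssssssss.....
176 ...wwwwwww############################ssssssssss....
178 ...wwwwwww#####################ss#ssssssssssssss....
180 ...wwwwwwwssssssssssssssssssssssssssssssssssssss....
182 ...wwwwwwwwssssssssssssssssssssssssssssss##.........
184 ...wwwwwwwwwwsssssssssssssssssss##..................
186 ...#wwwwwwwwwwssssssssss##..........................
188 ....wwwwwwwwssss##..................................
```

Request:
{"op": "apply_moves", "data": {
  "travel": [
    [4,26,20],
    [0,10,40],
    [0,0,40],
    [0,0,30],
    [-2,-12,0],
    [-2,-14,0],
    [-2,-14,0],
    [-2,-14,0]
  ],
  "dr": [
    [0,0,0],
    [0,0,0],
    [7.12,-1.06,0],
    [7.12,-1.06,0],
    [7.12,-1.06,0],
    [7.12,-1.06,0],
    [7.12,-1.06,0],
    [7.12,-1.06,0]
  ],
  "jaw": [80,80,80,80,80,80,80,80]
}}

```text
clock: 46.35
tool_pos: [0.5445, 0.2098, 0.3042]
orientation: [179.9, 18.6, 81.4]
ft_force: [-0.0, -0.1, -0.1]
finger_gap: 0.0589
finger_force: 0.0
```

Request:
{"op": "apply_moves", "data": {
  "travel": [
    [-3,-16,0],
    [-3,-16,0],
    [-3,-16,0],
    [-3,-18,0],
    [-3,-18,0],
    [-3,-18,0],
    [-3,-18,0],
    [-3,-18,0]
  ],
  "dr": [
    [7.12,-1.06,0],
    [7.12,-1.06,0],
    [7.12,-1.06,0],
    [7.12,-1.06,0],
    [7.12,-1.06,0],
    [7.12,-1.06,0],
    [7.12,-1.06,0],
    [7.12,-1.06,0]
  ],
  "jaw": [80,80,80,80,80,80,80,80]
}}

```text
clock: 47.15
tool_pos: [0.5206, 0.0711, 0.3045]
orientation: [179.9, -39.0, 81.5]
ft_force: [0.7, 0.8, -0.3]
finger_gap: 0.0587
finger_force: 0.0
```

Request:
{"op": "apply_moves", "data": {
  "travel": [
    [-2,-18,-15],
    [0,0,-15],
    [0,0,-15],
    [0,0,0],
    [0,0,0],
    [0,0,0]
  ],
  "dr": [
    [7.12,-1.06,0],
    [7.12,-1.06,0],
    [7.12,-1.06,0],
    [0,0,0],
    [0,0,0],
    [0,0,0]
  ],
  "jaw": [80,80,80,80,80,80]
}}

```text
clock: 47.75
tool_pos: [0.5191, 0.0544, 0.2602]
orientation: [179.8, -60.1, 81.8]
ft_force: [-0.4, -0.9, 0.1]
finger_gap: 0.0584
finger_force: 0.0
```

Run:
```python
from asc import *
s=robot.sense();print(s['tool_pos'],s['orientation'],s['qpos'])
M=R.from_euler('xyz',s['orientation'],degrees=True).as_matrix(); d=M[:,2];print(M.round(3))
G=np.array([.5406,.1737,.1497]);T=G+.019*d;print('T',T,'delta',(T-s['tool_pos'])*1000)
im,m=asc('wrist','w19',0,512,0,280,8)
print(proj(m,[.541,.1767,.164],True))
```

```text
[0.51911418 0.0543863  0.26022964] [179.7585098  -60.06963956  81.77297383] [-32.10855062  23.92949072  89.16094822  53.15522725  97.09531035
 -31.98858848]
[[ 0.071  0.989  0.128]
 [ 0.494 -0.147  0.857]
 [ 0.867  0.002 -0.499]]
T [0.54303545 0.18998496 0.14022009] delta [  23.92127684  135.59865817 -120.00955331]
0 ................................................................
8 ................................................................
16 ................................................................
24 .......................#####....................................
32 ................#############...................................
40 ...............##############...................................
48 k..............##########kkk#...................................
56 k..............##k#######kkk#...................................
64 kk.............kk#####kkkkkk#...................................
72 kk.............kkkkkkkkk#kkk#...................................
80 kk.............#kk###########...................................
88 kkk.............k#k#kk###ss#k.....
[... 981 characters left out ...]
..............
208 #k..................ws########kkkkk#######s.....................
216 ##..................ws########kkkkk#######s.....................
224 #k#.................w#########kkkkkk###kkkss....................
232 kkk.................ws##k#############k##kss....................
240 kk.................#s#skk####ssssssss#kk#ksw#................ws.
248 k..................#k##kk#s#sssssssss#kk###ww...............#sw.
256 ...................#kskkk##sssssssss##kk##ksw............sss###.
264 ...................kk#kkkk############kkk#k#sw..........ssss#...
272 .............kk...kkkkkk##############kkkkkkks..kkk....#ssss#...
(np.float64(253.99069017241195), np.float64(192.60872195910338))
```

Request:
{"op": "apply_moves", "data": {
  "travel": [
    [4,19,-25],
    [4,20,-25],
    [4,20,-25],
    [3,20,-12],
    [3,20,-12],
    [3,17,-10],
    [2,12,-6],
    [1,8,-5]
  ],
  "dr": [
    [0,0,0],
    [0,0,0],
    [0,0,0],
    [0,0,0],
    [0,0,0],
    [0,0,0],
    [0,0,0],
    [0,0,0]
  ],
  "jaw": [80,80,80,80,80,80,80,80]
}}

```text
clock: 48.6
tool_pos: [0.543, 0.1912, 0.1395]
orientation: [179.8, -60.2, 81.7]
ft_force: [0.4, -1.1, 0.0]
finger_gap: 0.0585
finger_force: 0.0
```

Request:
{"op": "apply_moves", "data": {
  "travel": [
    [0,0,0],
    [0,0,0],
    [0,0,0],
    [0,0,0],
    [0,0,0],
    [0,0,0],
    [0,0,0]
  ],
  "dr": [
    [0,0,0],
    [0,0,0],
    [0,0,0],
    [0,0,0],
    [0,0,0],
    [0,0,0],
    [0,0,0]
  ],
  "jaw": [80,80,120,160,255,255,255]
}}

```text
clock: 49.3
tool_pos: [0.5433, 0.1896, 0.1394]
orientation: [180.0, -60.3, 81.5]
ft_force: [-0.4, -3.9, 5.2]
finger_gap: 0.0352
finger_force: 60.7
```

Run:
```python
from asc import *
s=robot.sense();print(s['tool_pos'],s['orientation'],s['qpos'],s['ft_force'],s['finger_gap'])
asc('side','s20',196,300,110,190,2)
from piv import *
path([.5412+.003,.1567+.0395,.006],-90,0.0,.003,24)
```

```text
[0.543285   0.18962027 0.13939198] [179.95742576 -60.27842581  81.4863992 ] [-16.83037233  34.02718228  97.05898307  62.06268205  76.60277024
 -39.96099798] [-0.35193505 -3.85818318  5.20156669] 0.03518150639699812
110 ##############ss###.................................
112 ####################................................
114 #####################...............................
116 #################.####..............................
118 ################...#####............................
120 ###############.....#####...........................
122 ###############.......#####.........................
124 ##############.........#####........................
126 #############...........######......................
128 ##...########.........#########.....................
130 ##kk########.........###########....................
132 ###########.........#############...................
134 ##########.........######ss#.#####..................
136 ###s#####.........########s#########www.............
138 .#ss####.........#######sss#########sww#............
140 ...#####.....#k########sss
[... 1037 characters left out ...]
#sswwwwwwww....
178 ...wwwwwww#####################ssssssssssswwwwws....
180 ...wwwwwwwssssssssssssssssssssssssssssssssssssss....
182 ...wwwwwwwwssssssssssssssssssssssssssssss##.........
184 ...wwwwwwwwwwsssssssssssssssssss##..................
186 ...#wwwwwwwwwwssssssssss##..........................
188 ....wwwwwwwwwsss##..................................
rot/row [-3.71  0.55 -0.  ]
[[1, 9, 1], [2, 8, 0], [1, 9, 0], [1, 8, -1], [1, 9, -2], [2, 8, -3], [1, 8, -3], [1, 8, -4]]
[[1, 7, -4], [1, 8, -5], [1, 7, -5], [1, 6, -5], [1, 6, -6], [1, 6, -7], [1, 6, -7], [1, 5, -7]]
[[0, 4, -7], [1, 4, -8], [0, 3, -8], [1, 3, -8], [0, 3, -9], [0, 1, -8], [1, 2, -9], [0, 0, -9]]
end [0.564  0.3281 0.0156]
```

Request:
{"op": "apply_moves", "data": {
  "travel": [
    [0,0,3],
    [1,9,1],
    [2,8,0],
    [1,9,0],
    [1,8,-1],
    [1,9,-2],
    [2,8,-3]
  ],
  "dr": [
    [0,0,0],
    [-3.71,0.55,0],
    [-3.71,0.55,0],
    [-3.71,0.55,0],
    [-3.71,0.55,0],
    [-3.71,0.55,0],
    [-3.71,0.55,0]
  ],
  "jaw": [255,255,255,255,255,255,255]
}}

```text
clock: 50.05
tool_pos: [0.55, 0.2413, 0.1362]
orientation: [-179.9, -37.5, 81.5]
ft_force: [1.1, -0.8, -6.0]
finger_gap: 0.0353
finger_force: 60.1
```

Request:
{"op": "apply_moves", "data": {
  "travel": [
    [1,8,-3],
    [1,8,-4],
    [1,7,-4],
    [1,8,-5],
    [1,7,-5],
    [1,6,-5]
  ],
  "dr": [
    [-3.71,0.55,0],
    [-3.71,0.55,0],
    [-3.71,0.55,0],
    [-3.71,0.55,0],
    [-3.71,0.55,0],
    [-3.71,0.55,0]
  ],
  "jaw": [255,255,255,255,255,255]
}}

```text
clock: 50.65
tool_pos: [0.5559, 0.2853, 0.1098]
orientation: [-179.9, -15.0, 81.5]
ft_force: [0.2, 0.2, -5.3]
finger_gap: 0.0352
finger_force: 60.2
```

Run:
```python
from asc import *
s=robot.sense();print(s['tool_pos'],s['orientation'],s['qpos'],s['ft_force'],s['finger_gap'])
asc('side','s21',196,300,90,190,2)
```

```text
[0.55594816 0.28527678 0.10982029] [-179.90053075  -15.03344429   81.49431003] [10.34024027 32.49032389 79.0545034  15.82334083 64.4648661  12.47533627] [ 0.19742632  0.16639915 -5.3311715 ] 0.03517915473680282
90 ###################kkkkkkkkkkk#.....................
92 ##################.kkkkkkkkkkk......................
94 ###################kkkkkkkkkk.......................
96 ###################kkkkkkkkk........................
98 ####################kkkkkkk.........................
100 ###############..k#########.........................
102 ###############..kk#######k.........................
104 ###############..kkk####kkk.........................
106 #########ss#####.kkkkkkkkkk.........................
108 ###########s####.kkkkkkkkkk.........................
110 #sss#######s####.kkkkkkkkkk.........................
112 ###ssssssss######kkkkkkkkkkk........................
114 s####ssssss######kkkkkkkkkkkkkk.....................
116 s######sss#####kkkkkkkkkkkk..kk.....................
118 .s#####sss###kkk..kkkkkkkk...kk.....................
120 .#s####sss###.kk...kkkkkkk...kk....
[... 1255 characters left out ...]
#wwwwwwww.......
166 ..wwwwwwws###########################swwwwwww#......
168 ..wwwwwwws###########################swwwwwwww......
170 ..wwwwwwws##################s#####ssswwwwwwwww#.....
172 ..#wwwwwwwsssssssswwwssswwsssssssssssssssssswww.....
174 ..#wwwwwwwwssssssssssssssssssssssssssssssssssww.....
176 ...wwwwwwwwsssssssssssssssssssssssssssssssssswww....
178 ...wwwwwwwwsssssssssssssssssssssssssssssssssssww....
180 ...wwwwwwwwwssssssssssssssssssssssssssssssssssss....
182 ...wwwwwwwwwssssssssswwwwwwwssssswwwsssss##.........
184 ...wwwwwwwwwwwwwwwwwwwwwwwwwssss##..................
186 ...#wwwwwwwwwwwwwwwwssss##..........................
188 ....wwwwwwwwwsss##..................................
```

Request:
{"op": "apply_moves", "data": {
  "travel": [
    [1,6,-6],
    [1,6,-7],
    [1,6,-7],
    [1,5,-7],
    [0,4,-7],
    [1,4,-8]
  ],
  "dr": [
    [-3.71,0.55,0],
    [-3.71,0.55,0],
    [-3.71,0.55,0],
    [-3.71,0.55,0],
    [-3.71,0.55,0],
    [-3.71,0.55,0]
  ],
  "jaw": [255,255,255,255,255,255]
}}

```text
clock: 51.3
tool_pos: [0.5612, 0.316, 0.068]
orientation: [-179.9, 7.4, 81.5]
ft_force: [-0.0, -0.9, -6.3]
finger_gap: 0.0349
finger_force: 60.6
```

Request:
{"op": "apply_moves", "data": {
  "travel": [
    [0,3,-8],
    [1,3,-8],
    [0,3,-9],
    [0,1,-8],
    [1,2,-8],
    [0,0,-7],
    [0,0,0],
    [0,0,0]
  ],
  "dr": [
    [-3.71,0.55,0],
    [-3.71,0.55,0],
    [-3.71,0.55,0],
    [-3.71,0.55,0],
    [-3.71,0.55,0],
    [-3.71,0.55,0],
    [0,0,0],
    [0,0,0]
  ],
  "jaw": [255,255,255,255,255,255,255,255]
}}

```text
clock: 52.1
tool_pos: [0.5635, 0.3279, 0.0202]
orientation: [-179.9, 29.6, 81.6]
ft_force: [0.6, 0.0, -5.3]
finger_gap: 0.0352
finger_force: 60.8
```

Request:
{"op": "apply_moves", "data": {
  "travel": [
    [0,0,-2],
    [0,0,0]
  ],
  "dr": [
    [0,0,0],
    [0,0,0]
  ],
  "jaw": [255,255]
}}

```text
clock: 52.3
tool_pos: [0.564, 0.3276, 0.0194]
orientation: [179.9, 29.7, 81.5]
ft_force: [0.2, -0.1, -5.2]
finger_gap: 0.0354
finger_force: 60.8
```

Request:
{"op": "apply_moves", "data": {
  "travel": [
    [0,0,-1.5],
    [0,0,0]
  ],
  "dr": [
    [0,0,0],
    [0,0,0]
  ],
  "jaw": [255,255]
}}

```text
clock: 52.5
tool_pos: [0.5639, 0.3278, 0.0176]
orientation: [179.9, 29.7, 81.5]
ft_force: [-0.1, 0.1, -4.7]
finger_gap: 0.0354
finger_force: 60.8
```

Request:
{"op": "apply_moves", "data": {
  "travel": [
    [0,0,-1.5],
    [0,0,0]
  ],
  "dr": [
    [0,0,0],
    [0,0,0]
  ],
  "jaw": [255,255]
}}

```text
clock: 52.7
tool_pos: [0.5638, 0.3279, 0.0158]
orientation: [179.9, 29.8, 81.5]
ft_force: [-1.3, -0.1, -4.7]
finger_gap: 0.0352
finger_force: 60.8
```

Request:
{"op": "apply_moves", "data": {
  "travel": [
    [0,0,-1.5],
    [0,0,0]
  ],
  "dr": [
    [0,0,0],
    [0,0,0]
  ],
  "jaw": [255,255]
}}

```text
clock: 52.9
tool_pos: [0.5638, 0.3279, 0.0142]
orientation: [179.9, 29.8, 81.5]
ft_force: [-0.7, -0.0, -4.9]
finger_gap: 0.0351
finger_force: 60.8
```

Request:
{"op": "apply_moves", "data": {
  "travel": [
    [0,0,-1],
    [0,0,0]
  ],
  "dr": [
    [0,0,0],
    [0,0,0]
  ],
  "jaw": [255,255]
}}

```text
clock: 53.1
tool_pos: [0.5639, 0.328, 0.0137]
orientation: [179.9, 29.8, 81.5]
ft_force: [0.3, 0.4, -3.3]
finger_gap: 0.0351
finger_force: 61.1
```

Request:
{"op": "apply_moves", "data": {
  "travel": [
    [0,0,-0.5],
    [0,0,0],
    [0,0,0],
    [0,0,0],
    [0,0,0],
    [1,7,12],
    [2,14,25],
    [2,14,25]
  ],
  "dr": [
    [0,0,0],
    [0,0,0],
    [0,0,0],
    [0,0,0],
    [0,0,0],
    [0,0,0],
    [0,0,0],
    [0,0,0]
  ],
  "jaw": [230,200,150,80,80,80,80,80]
}}

```text
clock: 53.9
tool_pos: [0.5689, 0.363, 0.0756]
orientation: [180.0, 29.8, 81.5]
ft_force: [0.6, 0.3, -0.0]
finger_gap: 0.0588
finger_force: 0.0
```

Request:
{"op": "apply_moves", "data": {
  "travel": [
    [0,0,30],
    [-5,-30,20],
    [-5,-40,10],
    [-5,-40,0],
    [-5,-40,0],
    [-5,-40,0],
    [0,0,0],
    [0,0,0]
  ],
  "dr": [
    [0,0,0],
    [7.5,-1.1,0],
    [7.5,-1.1,0],
    [7.5,-1.1,0],
    [7.1,-1.1,0],
    [0,0,0],
    [0,0,0],
    [0,0,0]
  ],
  "jaw": [255,255,255,255,255,255,255,255]
}}

```text
clock: 54.7
tool_pos: [0.5441, 0.1723, 0.1354]
orientation: [179.9, -0.2, 81.4]
ft_force: [0.3, 0.9, -0.2]
finger_gap: -0.0001
finger_force: 0.0
```

Run:
```python
from asc import *
s=robot.sense();print(s['tool_pos'],s['orientation'],s['finger_gap'])
im,m=asc('wrist','w22',80,420,0,256,4)
asc('side','s22',196,300,120,190,2)
```

```text
[0.54411611 0.17229227 0.13540193] [ 1.79909947e+02 -1.76889770e-01  8.14107260e+01] -0.00012744382948169455
0 sssssssssssssssssssssssssssssssssss##############ssssssssssssssssssssssssssssss......
4 sssssssssssssssssssssssssssssssssss##############ssssssssssssssssssssssssssssss......
8 sssssssssssssssssssssssssssssssssss#kkkkkkkkkkk###sssssssssssssssssssssssssssss......
12 ssssssssssssssssssssssss########################################sssssssssssssss#.....
16 sssssssssssssssss######################################################sssssssss.....
20 ssssssssssss######################################################kkkk##ssssssss.....
24 ssssssssssss#######################################################kkkk#ssssssss.....
28 ssssssssssss######################################################k#kkk#ssssssss.....
32 ssssssssssss#############################s###s#####################kkkk#ssssssss.....
36 ssssssssssss###########ssssssssssssssssssssssssssssssssssssss######k##k#ssssssss#....
40 ssssssssssss###########ssssssssssssssssssssssssssssssssssssss######kkkk#sssssssss....
44 sssssssssss#
[... 6035 characters left out ...]
##sswwwww.......
166 ..wwwwwwww############################swwwwww#......
168 ..wwwwwwww############################swwwwwww......
170 ..wwwwwwww###########################ssswwwwww#.....
172 ..#wwwwwwws##############ssssssssssssssswwwwwww.....
174 ..#wwwwwwwwssssssssssssssssssssssssssssswwwwwww.....
176 ...wwwwwwwwwsssssssssssssssssssssssssssswwwwwwww....
178 ...wwwwwwwwwwsssssssssswwwwwwwwwwwwwwwwwwwwwwwww....
180 ...wwwwwwwwwwwwwwwwwwwwwwwwwwwwwwwwwwwwwwwwwwwss....
182 ...wwwwwwwwwwwwwwwwwwwwwwwwwwwwwwwwwwwsss##.........
184 ...wwwwwwwwwwwwwwwwwwwwwwwwwssss##..................
186 ...#wwwwwwwwwwwwwwwwwsss##..........................
188 ....wwwwwwwwwsss##..................................
```

Request:
{"op": "apply_moves", "data": {
  "travel": [
    [4,34,0],
    [4,33,0],
    [4,33,-20],
    [4,33,-30],
    [0,0,-25],
    [0,0,-10],
    [0,0,-3],
    [0,0,0]
  ],
  "dr": [
    [0,0,0],
    [0,0,0],
    [0,0,0],
    [0,0,0],
    [0,0,0],
    [0,0,0],
    [0,0,0],
    [0,0,0]
  ],
  "jaw": [255,255,255,255,255,255,255,255]
}}

```text
clock: 55.6
tool_pos: [0.5602, 0.3061, 0.0476]
orientation: [179.9, -0.2, 81.5]
ft_force: [-0.5, -0.1, 0.6]
finger_gap: 0.0001
finger_force: 0.0
```

Request:
{"op": "apply_moves", "data": {
  "travel": [
    [0,0,-1],
    [0,0,-1],
    [0,0,0]
  ],
  "dr": [
    [0,0,0],
    [0,0,0],
    [0,0,0]
  ],
  "jaw": [255,255,255]
}}

```text
clock: 55.9
tool_pos: [0.5605, 0.3058, 0.046]
orientation: [179.8, -0.2, 81.5]
ft_force: [0.1, -0.3, 4.2]
finger_gap: 0.0003
finger_force: 2.2
```

Request:
{"op": "apply_moves", "data": {
  "travel": [
    [0,0,-1],
    [0,0,-1],
    [0,0,0]
  ],
  "dr": [
    [0,0,0],
    [0,0,0],
    [0,0,0]
  ],
  "jaw": [255,255,255]
}}

```text
clock: 56.2
tool_pos: [0.5606, 0.3058, 0.0458]
orientation: [179.8, -0.2, 81.5]
ft_force: [-3.4, -3.4, 18.3]
finger_gap: -0.0004
finger_force: 9.0
```

Request:
{"op": "apply_moves", "data": {
  "travel": [
    [0,0,30],
    [-5,-20,40],
    [-11,-40,45],
    [-11,-40,45],
    [-11,-40,40],
    [-11,-40,0],
    [-11,-40,0],
    [-11,-40,0]
  ],
  "dr": [
    [0,0,0],
    [0,0,0],
    [0,0,1],
    [0,0,1],
    [0,0,1],
    [0,0,1],
    [0,0,1],
    [0,0,0.5]
  ],
  "jaw": [255,200,100,0,0,0,0,0]
}}

```text
clock: 57.0
tool_pos: [0.4936, 0.0644, 0.2217]
orientation: [179.9, -0.2, 87.1]
ft_force: [0.8, -0.9, 0.2]
finger_gap: 0.0854
finger_force: 0.0
```

Request:
{"op": "apply_moves", "data": {
  "travel": [
    [-11,-40,0],
    [-11,-40,0],
    [-11,-40,0],
    [-11,-40,0],
    [-11,-40,0],
    [-11,-40,0],
    [-14,-6,0],
    [0,0,0]
  ],
  "dr": [
    [0,0,0],
    [0,0,0],
    [0,0,0],
    [0,0,0],
    [0,0,0],
    [0,0,0],
    [0,0,0],
    [0,0,0]
  ],
  "jaw": [0,0,0,0,0,0,0,0]
}}

```text
clock: 57.8
tool_pos: [0.4132, -0.1811, 0.2213]
orientation: [180.0, -0.2, 86.8]
ft_force: [0.4, -0.2, 0.5]
finger_gap: 0.0852
finger_force: 0.0
```

Run:
```python
from h import *
s=robot.sense();print(s['clock'],s['tool_pos'],s['orientation'])
im,m=snap('wrist','w23')
hsv=cv2.cvtColor(im,cv2.COLOR_RGB2HSV); mk=cv2.inRange(hsv,(8,150,60),(14,255,255))
n,l,st,ce=cv2.connectedComponentsWithStats(mk)
for i in range(1,n):
    if st[i,4]>300:
        c=cv2.findContours((l==i).astype(np.uint8),0,2)[0][0]; r=cv2.minAreaRect(c); b=cv2.boxPoints(r)
        b=b[np.argsort(b[:,1])]; t,e=(b[0]+b[1])/2,(b[2]+b[3])/2
        P,Q=onz(m,*t,.024,True),onz(m,*e,.024,True)
        print(st[i],np.round(r[1],1),P.round(4)[:2],Q.round(4)[:2],np.linalg.norm(P-Q).round(3),((P+Q)/2).round(4)[:2],np.degrees(np.arctan2(*(P-Q)[1::-1])).round(2))
```

```text
57.8 [ 0.41318702 -0.1811382   0.221265  ] [ 1.79961143e+02 -1.78311482e-01  8.68313435e+01]
[ 239   60   18  212 3448] [211.  17.] [ 0.4165 -0.0593] [ 0.4011 -0.3245] 0.266 [ 0.4088 -0.1919] 86.67
[ 318  124   24  159 1864] [ 14.8 158.1] [ 0.5156 -0.1368] [ 0.5074 -0.3523] 0.216 [ 0.5115 -0.2446] 87.82
[ 337  124   25  115 1388] [ 16.5 114. ] [ 0.5384 -0.1373] [ 0.5311 -0.2845] 0.147 [ 0.5348 -0.2109] 87.15
[ 378  128   47  148 3446] [ 31.4 148. ] [ 0.6168 -0.1413] [ 0.6095 -0.3537] 0.213 [ 0.6131 -0.2475] 88.05
```

Request:
{"op": "apply_moves", "data": {
  "travel": [
    [-4,-10,-45],
    [0,0,-45],
    [0,0,-45],
    [0,0,-40],
    [0,0,-25],
    [0,0,-12],
    [0,0,-5],
    [0,0,0]
  ],
  "dr": [
    [0,0,0],
    [0,0,0],
    [0,0,0],
    [0,0,0],
    [0,0,0],
    [0,0,0],
    [0,0,0],
    [0,0,0]
  ],
  "jaw": [50,80,100,100,100,100,100,100]
}}

```text
clock: 58.65
tool_pos: [0.4108, -0.1895, 0.004]
orientation: [180.0, -0.2, 87.1]
ft_force: [-0.0, -0.1, 0.6]
finger_gap: 0.0519
finger_force: 0.0
```

Request:
{"op": "apply_moves", "data": {
  "travel": [
    [0,0,0],
    [0,0,0],
    [0,0,0],
    [0,0,0],
    [0,0,15],
    [0,0,35],
    [0,0,40],
    [0,0,40]
  ],
  "dr": [
    [0,0,0],
    [0,0,0],
    [0,0,0],
    [0,0,0],
    [0,0,0],
    [0,0,0],
    [0,0,0],
    [0,0,0]
  ],
  "jaw": [140,180,255,255,255,255,255,255]
}}

```text
clock: 59.45
tool_pos: [0.41, -0.1898, 0.1361]
orientation: [179.9, -0.2, 87.0]
ft_force: [1.0, -0.1, -0.4]
finger_gap: 0.0183
finger_force: 58.8
```

Request:
{"op": "apply_moves", "data": {
  "travel": [
    [25,-8,0],
    [33,-10,0],
    [33,-10,0],
    [33,-10,0],
    [31,-12,0],
    [0,0,0],
    [0,0,0]
  ],
  "dr": [
    [0,0,0],
    [0,0,0],
    [0,0,0],
    [0,0,0],
    [0,0,0],
    [0,0,0],
    [0,0,0]
  ],
  "jaw": [255,255,255,255,255,255,255]
}}

```text
clock: 60.15
tool_pos: [0.5652, -0.2399, 0.134]
orientation: [180.0, -0.2, 87.0]
ft_force: [-0.4, -0.1, -0.5]
finger_gap: 0.0187
finger_force: 59.0
```

Run:
```python
from asc import *
s=robot.sense();print(s['clock'],s['tool_pos'],s['orientation'],s['finger_gap'])
im,m=asc('wrist','w24',160,360,0,300,4)
hsv=cv2.cvtColor(im,cv2.COLOR_RGB2HSV); mk=cv2.inRange(hsv,(8,150,60),(14,255,255))
for v in (20,40,80,120,160,200):
    c=np.where(mk[v,200:300])[0]+200; print(v,c.min() if len(c) else 0,c.max() if len(c) else 0)
```

```text
60.15 [ 0.56517303 -0.23985678  0.13396608] [179.98072009  -0.19339432  87.02505956] 0.018656038975189988
0 ..................................................
4 ..................................................
8 ..................................................
12 ..................................................
16 ..................................................
20 ..................................................
24 ..................................................
28 ..................................................
32 ..................................................
36 .............#kk.............kk...................
40 .............#kkk............kk...................
44 .............#kkk............kk...................
48 .............#kkk............kk...................
52 .............#kkk............kk...................
56 ..............kkk............kk...................
60 ...............kk............k....................
64 ..................................................
68 ..................................................
72 ......................
[... 2471 characters left out ...]
....k###kkkk..............
256 .........kkkk###kk..........k###kkkk..............
260 .........kkkk###kk..........k###kkkk..............
264 .........kkkkkk#kk..........k##kkkkkk.............
268 kk......kkkkkkkkkk..........k#kkkkkkkk......kk....
272 kkk.....kkkkkkkkkk..........kkkkkkkkkk.....kkkkkk.
276 kkkkkkkkkkkkkkkkkk.........kkkkkkkkkkkkkk.kkkkkkkk
280 kkkkkkkkkkkkkkkkkk.........kkkkkkkkkkkkkkkkkkkkkkk
284 kkkkkkkkkkkkkkkkkk..........kkkkkkkkkkkkkkkkkkkkkk
288 kkkkkkkkkkkkkkkkkk..........kkkkkkkkkkkkkkkkkkkkkk
292 kkkkkkkkkkkkkkkkkk.........kkkkkkkkkkkkkkkkkkkkkkk
296 kkkkkkkkkkkkkkkkkk.........kkkkkkkkkkkkkkkkkkkkkkk
20 228 273
40 227 274
80 203 296
120 203 297
160 204 296
200 205 295
```

Request:
{"op": "apply_moves", "data": {
  "travel": [
    [-1,0,-20],
    [0,0,-20],
    [0,0,-15],
    [0,0,-10],
    [0,0,-6],
    [0,0,0],
    [0,0,0]
  ],
  "dr": [
    [0,0,0],
    [0,0,0],
    [0,0,0],
    [0,0,0],
    [0,0,0],
    [0,0,0],
    [0,0,0]
  ],
  "jaw": [255,255,255,255,255,255,255]
}}

```text
clock: 60.9
tool_pos: [0.5645, -0.2402, 0.0639]
orientation: [179.9, -0.1, 87.0]
ft_force: [0.6, 0.3, 0.2]
finger_gap: 0.0186
finger_force: 59.0
```

Request:
{"op": "apply_moves", "data": {
  "travel": [
    [0,0,-2],
    [0,0,0]
  ],
  "dr": [
    [0,0,0],
    [0,0,0]
  ],
  "jaw": [255,255]
}}

```text
clock: 61.1
tool_pos: [0.5644, -0.2401, 0.0614]
orientation: [179.9, -0.2, 87.0]
ft_force: [-0.5, -0.2, -2.2]
finger_gap: 0.0188
finger_force: 59.0
```

Request:
{"op": "apply_moves", "data": {
  "travel": [
    [0,0,-1.5],
    [0,0,0]
  ],
  "dr": [
    [0,0,0],
    [0,0,0]
  ],
  "jaw": [255,255]
}}

```text
clock: 61.3
tool_pos: [0.5646, -0.2402, 0.0602]
orientation: [179.9, -0.1, 87.0]
ft_force: [-1.0, 1.2, 2.8]
finger_gap: 0.0186
finger_force: 59.3
```

Request:
{"op": "apply_moves", "data": {
  "travel": [
    [0,0,-0.7],
    [0,0,0],
    [0,0,0],
    [0,0,0],
    [0,0,0],
    [0,0,20],
    [0,0,40],
    [0,0,40]
  ],
  "dr": [
    [0,0,0],
    [0,0,0],
    [0,0,0],
    [0,0,0],
    [0,0,0],
    [0,0,0],
    [0,0,0],
    [0,0,0]
  ],
  "jaw": [255,200,150,60,0,0,0,0]
}}

```text
clock: 62.1
tool_pos: [0.564, -0.2399, 0.1596]
orientation: [-180.0, -0.2, 87.0]
ft_force: [0.6, -1.4, -1.4]
finger_gap: 0.0852
finger_force: 0.0
```

Request:
{"op": "apply_moves", "data": {
  "travel": [
    [0,0,40],
    [0,0,40],
    [0,0,9],
    [0,0,0],
    [0,0,0]
  ],
  "dr": [
    [0,0,0],
    [0,0,0],
    [0,0,0],
    [0,0,0],
    [0,0,0]
  ],
  "jaw": [0,0,0,0,0]
}}

```text
clock: 62.6
tool_pos: [0.564, -0.2399, 0.2464]
orientation: [-179.9, -0.2, 87.0]
ft_force: [0.1, 0.0, 0.6]
finger_gap: 0.0855
finger_force: 0.0
```

Run:
```python
from asc import *
s=robot.sense();print(s['clock'],s['tool_pos'],s['orientation'],s['finger_gap'])
im,m=snap('wrist','w25')
for fn,I in (('w1',cv2.imread('pics/w1.png')[:,:,::-1]),('w25',im)):
    mk=cv2.inRange(cv2.cvtColor(np.ascontiguousarray(I),cv2.COLOR_RGB2HSV),(8,150,90),(14,255,255)); mk[:,:235]=0; mk[:,268:]=0
    print(fn,[(v,np.where(mk[v])[0].min(),np.where(mk[v])[0].max()) for v in (55,120,200,260)],np.where(mk[:,250])[0][[0,-1]])
sd,_=snap('side','s25'); s0=cv2.imread('pics/side0.png')[:,:,::-1]
d=np.abs(sd.astype(int)-s0).max(2)>40; d=d.astype(np.uint8)
n,l,st,ce=cv2.connectedComponentsWithStats(cv2.morphologyEx(d,cv2.MORPH_OPEN,np.ones((3,3))))
for i in range(1,n): print(st[i])
```

```text
62.6 [ 0.56397165 -0.23985405  0.24638686] [-179.93243994   -0.24922417   87.00982985] 0.08550233240691565
w1 [(55, np.int64(240), np.int64(258)), (120, np.int64(240), np.int64(258)), (200, np.int64(241), np.int64(257)), (260, np.int64(243), np.int64(258))] [ 48 276]
w25 [(55, np.int64(242), np.int64(260)), (120, np.int64(242), np.int64(260)), (200, np.int64(243), np.int64(259)), (260, np.int64(243), np.int64(259))] [ 48 278]
[   0    0  101  117 3534]
[100   0  53  27 615]
[95  3  3  3  9]
[ 129    2   75   68 3003]
[146  32   9  28 158]
[ 99  36  12  21 140]
[112  57   4   4  14]
[113  62  36  38 785]
[251  65   6   3  18]
[262  66   4   3  12]
[272  67   4   3  12]
[281  68   4   3  12]
[291  69   3   3   9]
[ 198   70   96   44 1077]
[159  72  18   7  91]
[242  73  12  11  96]
[ 214   86   98  108 5142]
[  0  93  12  70 649]
[  88  105   64   89 3114]
[293 106   3   3   9]
[288 109   4   5  18]
[235 117  11   4  39]
[228 119   3   3   9]
[252 118   3   3   9]
[292 119   6   8  36]
[ 81 163   5   5  22]
[    0   167   214   213 13058]
[ 163  166   65   88 2564]
[ 50 173  16  10 122]
[220 173  27   7 107]
[ 93 186  12   9  81]
[  98  190   74   63 2749]
[ 47 199   3   3   9]
[ 92 213   5   3  15]
[ 84 217  16   9 115]
[280 229  10   7  64]
[258 231  14   9  97]
[283 240  11   9  84]
[261 242  14  10 118]
[286 252  11   8  73]
[263 254  16  11 135]
[ 204  256   78   93 2928]
[128 258  10  31 197]
[275 269   6   5  28]
[ 285  322  129   62 4218]
```

Run:
```python
from asc import *
im,_=asc('side','s26',190,300,124,186,2)
a=cv2.imread('pics/side0.png')[:,:,::-1]
for p in ((300,330),(340,350),(380,340),(330,370),(400,335)): print(p,a[p[1],p[0]],im[p[1],p[0]])
def cen(I,lo,hi):
    mk=cv2.inRange(cv2.cvtColor(np.ascontiguousarray(I),cv2.COLOR_RGB2HSV),lo,hi); n,l,st,ce=cv2.connectedComponentsWithStats(mk); return sorted([tuple(ce[i].round(0)) for i in range(1,n) if st[i,4]>60])
for nm,lo,hi in (('blue',(105,150,60),(130,255,255)),('red',(0,180,60),(5,255,255))): print(nm,cen(a,lo,hi),cen(im,lo,hi))
```

```text
124 ......#sssssss##............##########kkkkkkkkkkk.#####
126 .......sssssss##............#...#######.kkkkkkkk.######
128 .......sssssss##.....................####......########
130 .......sssssss#........................##############.k
132 .........####..........................kk.########kkkkk
134 .......................................k#.kkkkkkkkkkkkk
136 .....................................##k#####.kkkk###kk
138 ...........................##wwwwwwwww#kk############k.
140 .................##ssswssssswwwwwwwwww#kkkk########kkk.
142 ........###wwwwwswwwwwws####swwwwwwwww#kkkkkkkkkkkkkkk.
144 ...#wwwwwwwwwwwwwwwwwwws####ssssssssss#kkkkkkkkkkkkkkk.
146 ...#wwwwwwwwwsssssssssssssssssssss####kkkkkkkkkkkkkkkk.
148 ....wwwwwwwwws###sswwwwwwwwwwwwwwws###kkkkkkkkkkkkkkkk.
150 ....wwwwwwwwws###swwwwwwwwwwwwwwwws###kkkkkkkkkkkkkkkk.
152 ....wwwwwwwwws###swwwwwwwwwwwwwwwws###kkkkkkkkkkkkkkkk.
154 ....wwwwwwwwws###swwwwwwwwwwwwwwsss###kkkkkkkkkkkkkkkk#
156 ....wwwwwwwwws###swwwwwwwwwwwwwsk#####kkkkkkkkkkkkkkkkk
158 ....wwwwwwwwws###swwwwwwwwwwwww#kkk###kkkkkkkkkkkkkkkkk
160 ....#wwwwwwwws##
[... 707 characters left out ...]
...wwwwwwwwwwwwwwwwwwwwwwwwwwwskk##................k
(300, 330) [198 162 105] [154 126  82]
(340, 350) [210 173 110] [154 127  81]
(380, 340) [196 160 104] [204 167 108]
(330, 370) [186 154  99] [117  97  62]
(400, 335) [104  78  45] [109  81  48]
blue [(np.float64(201.0), np.float64(332.0)), (np.float64(280.0), np.float64(330.0)), (np.float64(340.0), np.float64(312.0))] [(np.float64(201.0), np.float64(332.0)), (np.float64(279.0), np.float64(330.0)), (np.float64(340.0), np.float64(312.0))]
red [(np.float64(185.0), np.float64(288.0)), (np.float64(334.0), np.float64(379.0))] [(np.float64(185.0), np.float64(288.0)), (np.float64(233.0), np.float64(132.0)), (np.float64(334.0), np.float64(379.0))]
```

The case is in place, the bar is seated, and the other things on the bench haven't moved (the change at lower right in the side view is only shadow).

```bash
python3 -c "
from h import *
print(robot.hand_in())"
```

```text
the job is handed in; nothing more can be done
None
```

The job is handed in: all three tubes are in the shut case, which lies label-up on the board, and the bar is back in both brackets; on the first flip attempt the grip held only the lid, so it reopened for a moment and I shut it again before turning the case over.

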